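# Scoop resin slugs into the glass cell and hold it in the meter's light path

## Task

Check the resin slugs for clarity: with the scoop that stands in the narrow steel tray, scoop up at least two of the slugs, carry them over to the open glass cell and tip at least two into it where it stands, then set the scoop down (tray or counter). Then pick the cell up by its two frosted faces only - the gripper's fingers must never touch the clear windows, nor the slugs - and, without tipping it over, hold it upright and still in the middle of the gap of the transmission meter, clear windows facing the lamp and the detector, at a height where the beam passes through the bottom of the cell at the level of the slugs. Finish while still holding it there, touching no part of the meter with it, and leave the test dome, sports cap, snap gauge and jar where they are.

Things in the scene. Friction and masses are not known exactly. Their poses are not given: they have to be found in the camera images.
- tray: narrow open steel sample tray, fixed. Origin: centre of its underside; x along its length, -x end nearest the robot. Inner floor x -105 to 105, y -26 to 26 mm, 2 mm above the counter; four upright walls 2 mm thick, 28 mm high. At the start the scoop stands at the +x end (its centre at x about 53 mm), the slugs lie scattered between x -104 and 5 mm
- scoop_pan (a point): steel scoop, 90 g, stands flat in the tray, mouth to the slugs; point on the pan's centre, 12 mm above its underside. Axes: -x out of the mouth, y across, z up. Flat pan 66 mm long (lip at x -33), 47 wide (44 inside), floor 1.5 thick, sides and back 22 high (sides 12 high over the 20 mm next to the lip), open front. Slugs slide on it at friction about 0.25. Stands on its own when set down flat
- scoop_grip (a point): where to grip the scoop, in the upper part of its black handle: 75 mm above the pan's underside, 66 mm behind (+x of) the pan's centre. Handle: straight flat bar 22 x 14 mm (14 across y), 80 mm long, rising from the back wall and leaning back 30 deg from vertical, top 98 mm above the underside. Scoop's axes: pinch across y
- slug0_mid (a point): resin slug: chunky bevelled round plug of natural (milky) resin, 22 mm diameter, 22 mm high, 10 g; its centre
- slug1_mid (a point): second slug, same as slug0; its centre
- slug2_mid (a point): third slug, same; its centre
- slug3_mid (a point): fourth slug, same; its centre
- cell_mid (a point): open-topped glass sample cell, about 0.18 kg, standing on the counter; its centre, 40 mm above its underside and 40 mm below its rim. Axes: z up; x from one frosted face to the other (56 mm apart outside; the faces to grip, 66 mm wide, 80 mm high); y from one clear window to the other (66 mm apart). Walls 3 mm, floor 5 mm; mouth 50 (x) by 60 mm (y)
- cell_low (a point): point on the cell's centre line, 17 mm above its underside: the level of slugs lying on its floor, to be brought to the middle of the light path; same axes as cell_mid
- beam_mid (a point): middle of the light path of the transmission meter (fixed), 70 mm above the counter. Axes: y along the beam (lamp head +y, detector head -y), z up. White heads' inner faces at y +-70 mm, each 85 (y) x 108 (x) mm, 115 high; 38 mm round snouts reach 8 mm into the gap. Black base between them 115 mm along x, its top 20 mm above the counter. Gap open above and at both x sides
- dome: clear polycarbonate test dome, 120 mm diameter, 104 mm high with its brass nipple; origin under its centre; leave it alone
- sports_cap: white sports cap, 38 mm diameter, 46 mm high; origin under its centre; leave it alone
- snap_gauge: chrome C-shaped snap gauge lying flat, 90 x 110 x 14 mm; origin on its underside, near its middle; leave it alone
- jar: squat frosted glass jar, open, 80 mm diameter, 50 mm high; origin under its centre; leave it alone

How it is judged:
By the outcome, as a careful person would: the job done as asked, in the order asked, and still so for the second after the job is handed in, while the arm keeps its last pose, push and grip.
It also fails if it takes over 72 s, if anything falls off the work surface, if the arm or the gripper's body presses on something with over 40 N, if the wrist force passes 120 N, or if a joint passes its speed limit or range.

## Robot

A 7-joint arm with a two-finger parallel gripper is mounted at the origin on the work surface. World frame = base frame: x ahead of the robot, y to its left, z up, the work surface at z = 0. Lengths are in mm, angles in rad, forces in N, time in s.
With the tool pointing down it reaches from about 400 to 850 mm from the base axis. Payload 10.4 kg.
Tool frame: the origin (TCP) lies on the centre line of the jaws, within the pads' length; the fingertips stand 11 mm ahead of it and the grasp point (between the pads) lies 8 mm behind it; z points along the fingers, y is the direction in which the jaws open and shut (so a half turn about z gives the same grasp; the last joint's range is limited). The gripper opens to 85 mm and grips with 20 to 120 N. Pads are 22 mm wide; open, the fingers measure 114 mm over their backs; the gripper's body (76 mm by 85 mm) begins 54 mm behind the grasp point. The pads swing forward as they close: fully open they stand 13 mm farther back than shut.
Start: joints at [-0.023, 0.332, -0.065, 1.46, 0.022, 1.35, -0.088], TCP at [625.02, 0.018, 242.338] pointing down, gripper open.
Joint ranges: [-2.6, 2.6], [-0.5, 2.12], [-1.47, 1.34], [0.16, 2.42], [-1.27, 4.41], [0.06, 2.06], [-2.6, 2.6]. Speed limits (rad/s): [2.22, 2.22, 2.79, 2.79, 3.14, 3.14, 3.14].

## Interface

Orientations are given as a rotation vector (axis times angle).
In Python, from rig import state, grab_frame, finish_job gives the robot as it stands.
- The arm moves only by the shell command python3 -m creep 'ROWS'. ROWS is JSON, a list of rows, each a list of 3 entries, a list of its own where there are three numbers: the shift along the tool's x, y, z in m, then the turn about the tool's z in degrees, then the opening, from 0 (shut) to 1 (fully open). A call has 1 to 20 rows; each row shifts and turns the commanded pose from where the row before left it, along the tool's axes as they then stand; what a row does not reach is not made up. A row lasts 1/10 s, in which the tool goes at most 50 mm and 8.59 degrees, less where a joint would pass 70% of its speed; a pose out of reach is approached as far as the arm can. A call is refused whole if a number of a shift passes 0.05 or a number of a turn 8.59, either way. A call with a gripper value outside its range is refused whole. The fingers move at their own pace and stop on an object; the grip force is fixed at half the most. Time passes only in rows, so rows that do not move let the fingers close. It gives the time, the measured TCP pose, the force and the opening at its end, in the units of the state.
- state(): the state, without advancing time (a new reading comes with each control period).
- grab_frame(name): name is "scene" or "side" or "wrist"; returns a dict with "pixels" (400x640x3 uint8, red, green, blue), "range_z" (400x640 float32, mm along the optical axis (not along the pixel's ray), 0 where there is no reading), "K" (3x3 intrinsics, pixels), "k1" (the pictures are not rectified: a ray, as slopes to the right and down, at radius r is drawn at 1 + k1 r^2 times it, then the intrinsics apply), "rvec" (rotation vector, rad) and "tvec" (3), from world to camera coordinates, as OpenCV has them; the wrist camera has in their place "tool_from_camera" (4x4, takes a point from camera to tool coordinates, whose origin is the TCP and whose axes are the flange's). Camera axes: x right, y down, z forward; pixel columns grow to the right and rows downward; lengths in mm; the calibration is good to about 2 mm. A picture is of the moment at which its call begins: read the wrist's pose just before it.
- finish_job(): hands the job in, once; it reports no verdict.
The state is a dict: "clock": time; "qpos": joint angles; "qvel": joint speeds; "joint_efforts": joint torques, N m; "tool_pos": TCP position; "orientation": TCP orientation; "ft_force": force on the tool from outside, world axes, zero at the start; "moment": the same for the moment, N m; "finger_gap": opening from 0.0 (shut) to 1.0 (fully open).
Only numpy, scipy, OpenCV 4.12 (cv2) and the standard library are available. Lean on these libraries where they do the work, as an engineer would, in place of code of your own. Each camera call takes 0.05 s, during which the arm holds its last target.

## Working session

There is one attempt and no reset: what is moved stays moved. The work goes in short steps, Python scripts to look and compute and a shell command to move; the robot and the scene stay as the last step left them, time stands still between calls to the robot, and variables do not carry over. Pictures are saved under pics/ and viewed, and the job is handed in when it is done.

```bash
ls; mkdir -p pics
cat > h.py <<'E'
import numpy as np,cv2,pickle
from rig import state,grab_frame
from scipy.spatial.transform import Rotation as R
def grab(name,out):
    s=state(); f=grab_frame(name)
    f['state']=s
    pickle.dump(f,open(f'pics/{out}.pkl','wb'))
    cv2.imwrite(f'pics/{out}.png',f['pixels'][:,:,::-1])
    return f
def cam2world(f):
    if 'rvec' in f:
        Rm=cv2.Rodrigues(np.array(f['rvec'],float))[0]; t=np.array(f['tvec'],float).reshape(3)
        return Rm.T,-Rm.T@t
    T=np.array(f['tool_from_camera']); s=f['state']; Rt=R.from_rotvec(s['orientation']).as_matrix(); p=np.array(s['tool_pos'])
    return Rt@T[:3,:3],Rt@T[:3,3]+p
def rays(f,uv):
    K=np.array(f['K']); uv=np.asarray(uv,float).reshape(-1,2)
    d=(uv-[K[0,2],K[1,2]])/[K[0,0],K[1,1]]
    x=d.copy()
    for _ in range(20): x=d/(1+f['k1']*(x**2).sum(1,keepdims=True))
    return np.c_[x,np.ones(len(x))]
def cloud(f):
    h,w=f['range_z'].shape
    u,v=np.meshgrid(np.arange(w),np.arange(h))
    r=rays(f,np.c_[u.ravel(),v.ravel()])
    A,c=cam2world(f)
    P=(r*f['range_z'].reshape(-1,1))@A.T+c
    P[f['range_z'].ravel()==0]=np.nan
    return P.reshape(h,w,3)
def at_z(f,uv,z):
    A,c=cam2world(f); d=rays(f,uv)@A.T
    return c+d*((z-c[2])/d[:,2])[:,None]
def proj(f,P):
    A,c=cam2world(f); q=(np.asarray(P,float).reshape(-1,3)-c)@A
    x=q[:,:2]/q[:,2:]; x=x*(1+f['k1']*(x**2).sum(1,keepdims=True))
    K=np.array(f['K']); return x*[K[0,0],K[1,1]]+[K[0,2],K[1,2]]
E
python3 - <<'E'
from h import *
print(state())
for n in ['scene','side','wrist']:
    f=grab(n,n+'0'); A,c=cam2world(f); print(n,np.array(f['K']).tolist(),f['k1'],c.round(),A.round(2).tolist())
E
```

```text
pics
{'clock': 0.0, 'qpos': array([-0.02260196,  0.33287365, -0.06469932,  1.46093849,  0.02157359,
        1.34991472, -0.08852096]), 'qvel': array([ 1.87432920e-04,  9.24399985e-04, -4.46830334e-05,  7.34122976e-05,
       -6.58035469e-04, -1.00905452e-03,  2.32583558e-04]), 'joint_efforts': array([ 4.98105128e-04, -6.25449800e+01,  4.97091911e-02, -3.91610491e+01,
        1.63588714e-02,  9.83294769e-03, -6.01235030e-06]), 'tool_pos': array([6.24635273e+02, 4.22430653e-03, 2.41516159e+02]), 'orientation': array([-2.22074748e+00, -2.22073744e+00,  1.64484983e-03]), 'ft_force': array([ 0.17145623, -0.07194858,  0.38222833]), 'moment': array([-0.04797093,  0.018973  ,  0.05794221]), 'finger_gap': 1.0001944021846652}
scene [[391.78980477157063, 0.0, 318.3129378203945], [0.0, 391.78980477157063, 208.90219219296068], [0.0, 0.0, 1.0]] -0.022370945154851853 [1256.  302.  633.] [[-0.49, 0.51, -0.7], [0.87, 0.3, -0.39], [0.0, -0.81, -0.59]]
side [[478.01190857770115, 0.0, 309.0281290369227], [0.0, 478.01190857770115, 201.88470994831462], [0.0, 0.0, 1.0]] -0.1225298027632136 [  258. -1241.   903.] [[0.96, -0.15, 0.23], [-0.27, -0.56, 0.78], [0.01, -0.82, -0.58]]
wrist [[316.14327052862154, 0.0, 321.34202900029595], [0.0, 316.14327052862154, 201.1571690632833], [0.0, 0.0, 1.0]] 0.007473702588566221 [625.  73. 374.] [[1.0, 0.0, -0.0], [-0.0, -0.96, -0.29], [-0.0, 0.29, -0.96]]
```

View pics/scene0.png

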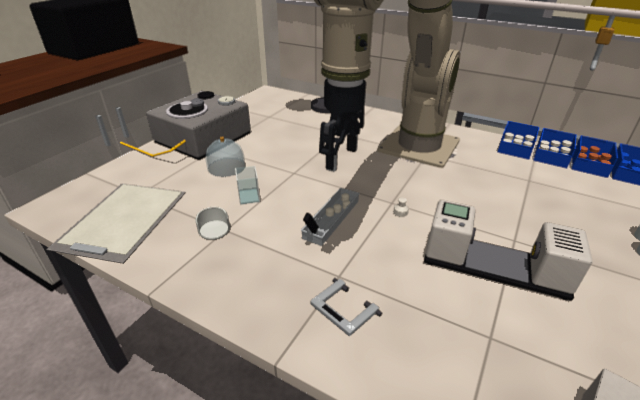

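View pics/side0.png

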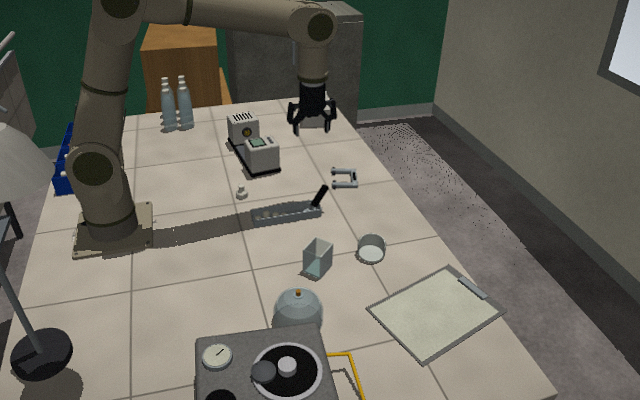

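View pics/wrist0.png

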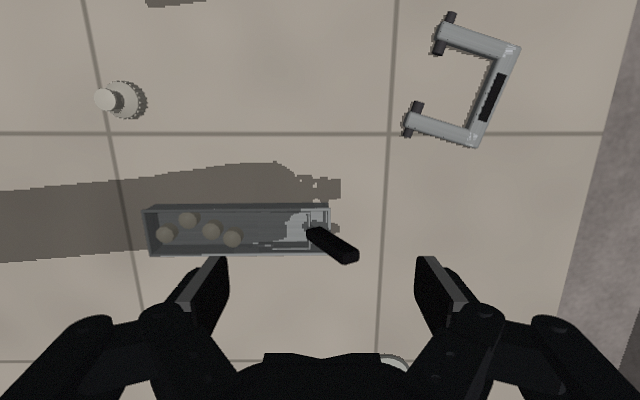

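Run:
```python
from h import *
fs={n:pickle.load(open(f'pics/{n}0.pkl','rb')) for n in ['scene','side','wrist']}
for n,f in fs.items():
    P=cloud(f); m=np.isfinite(P[...,2]); 
    t=m&(abs(P[...,2])<15)&(P[...,0]>350)&(P[...,0]<900)&(abs(P[...,1])<350); print(n,'table z med',np.median(P[...,2][t]),P[t].min(0))
# top down map height from each
    img=np.zeros((600,800,3),np.uint8)+40
    px=f['pixels']
    ok=m&(P[...,2]<200)
    X=((P[...,0]-250)).astype(float);Y=P[...,1]
    order=np.argsort(P[...,2][ok])
    u=(400-Y[ok]*1.0)[order]; v=(600-(P[...,0][ok]-200)*0.8)[order]; c=px[ok][order]
    k=(u>=1)&(u<799)&(v>=1)&(v<599)
    for a in (0,1):
        for b in (0,1): img[v[k].astype(int)-a,u[k].astype(int)-b]=c[k][:,::-1]
    cv2.imwrite(f'pics/map_{n}.png',img)
    img=cv2.resize(f['pixels'][:,:,::-1],None,fx=2,fy=2,interpolation=cv2.INTER_CUBIC)
    cv2.imwrite(f'pics/big_{n}.png',img)
img=fs['wrist']['pixels'][180:280,130:370,::-1]; cv2.imwrite('pics/wtray.png',cv2.resize(img,None,fx=3.3,fy=3.3,interpolation=cv2.INTER_CUBIC))
img=fs['scene']['pixels'][130:290,180:420,::-1]; cv2.imwrite('pics/scrop.png',cv2.resize(img,None,fx=3.3,fy=3.3,interpolation=cv2.INTER_CUBIC))
```

```text
scene table z med -0.9164845218782602 [ 350.03834874 -349.9089807    -5.83982707]
side table z med 0.23066143025164365 [ 350.00458392 -349.97180156  -10.12650539]
wrist table z med 0.7340475106339852 [ 350.00635995 -349.97708623   -2.81630093]
```

View pics/wtray.png

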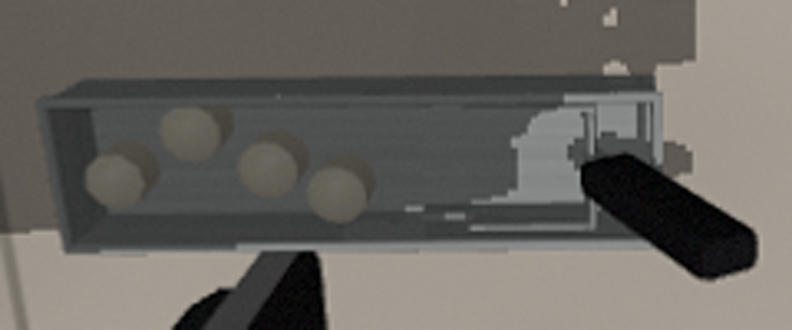

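View pics/scrop.png

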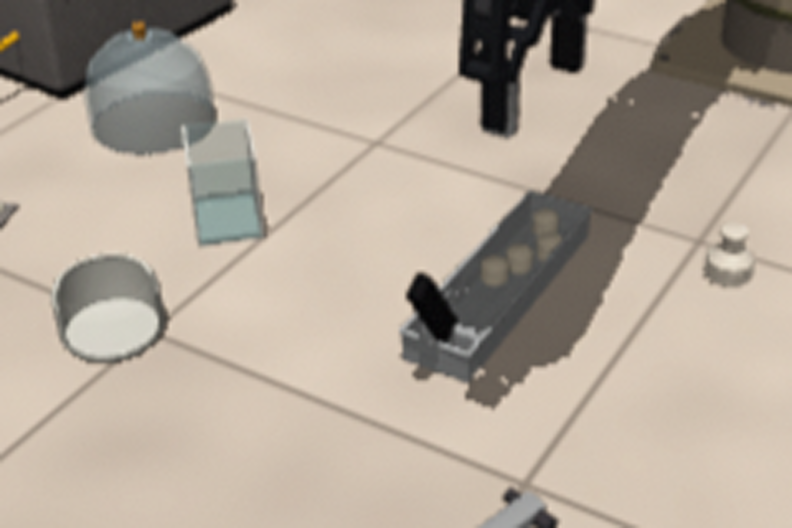

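View pics/map_scene.png

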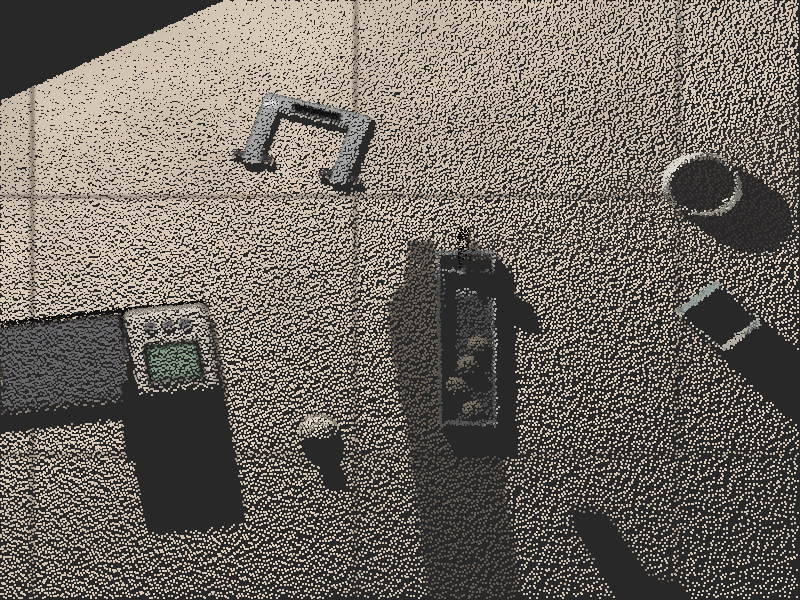

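Run:
```python
from h import *
fs={n:pickle.load(open(f'pics/{n}0.pkl','rb')) for n in ['scene','side','wrist']}
c=np.array([[40,102],[65,250],[657,250],[660,95]])/3.3+[130,180]
Q=at_z(fs['wrist'],c,28); print(Q.round(1)); print(np.linalg.norm(np.diff(np.r_[Q,Q[:1]],axis=0),axis=1), Q.mean(0))
for n,f in fs.items():
    P=cloud(f).reshape(-1,3); P=P[np.isfinite(P[:,2])]
    m=(P[:,2]>24)&(P[:,2]<31)&(P[:,0]>400)&(P[:,0]<660)&(P[:,1]>-130)&(P[:,1]<-20)
    q=P[m][:,:2].astype(np.float32); print(n,len(q), cv2.minAreaRect(q) if len(q)>5 else '',np.percentile(q,[1,99],axis=0).round(1).tolist())
    m=(P[:,2]>60)&(P[:,2]<110)&(P[:,0]>540)&(P[:,0]<720)&(P[:,1]>-130)&(P[:,1]<-20)
    q=P[m]; 
    for a in range(30,110,10):
        s=q[(q[:,2]>a)&(q[:,2]<a+10)]
        if len(s)>3: print('  z',a,len(s),s.mean(0).round(1),s.min(0).round(1),s.max(0).round(1))
    # slugs
    m=(P[:,2]>14)&(P[:,2]<26)&(P[:,0]>425)&(P[:,0]<560)&(P[:,1]>-87)&(P[:,1]<-45)
    print(n,P[m].shape, np.median(P[m],axis=0))
```

```text
[[ 418.2  -43.7   28. ]
 [ 417.9 -100.7   28. ]
 [ 634.  -100.7   28. ]
 [ 634.6  -41.1   28. ]]
[ 56.98383077 216.07147819  59.63879766 216.47432663] [526.17850555 -71.55716565  28.        ]
scene 277 ((526.9822998046875, -67.43486785888672), (221.37200927734375, 61.111167907714844), 1.095625877380371) [[418.0, -97.5], [636.7, -36.4]]
  z 60 22 [640.5 -62.   64.9] [625.  -72.7  60. ] [652.9 -59.8  69.6]
  z 70 24 [648.4 -62.4  74.9] [633.4 -72.6  70.4] [658.  -58.9  79.3]
  z 80 31 [654.2 -62.9  85.7] [636.2 -71.4  80.2] [664.5 -59.5  90. ]
  z 90 40 [652.6 -65.2  94.2] [642.8 -72.3  90.1] [660.5 -59.   99.5]
scene (156, 3) [488.66884782 -69.09423908  20.71871048]
side 289 ((528.3108520507812, -70.72575378417969), (217.81398010253906, 67.5516586303711), 0.9933075904846191) [[420.6, -103.7], [634.8, -38.3]]
  z 60 28 [635.5 -75.3  65.7] [622.7 -80.2  60.1] [651.7 -68.   69.6]
  z 70 24 [640.9 -73.9  75.2] [628.6 -81.5  71.4] [657.7 -64.   80. ]
  z 80 26 [646.6 -74.2  85.2] [635.6 -81.7  80.4] [662.7 -65.5  89.8]
  z 90 21 [650.2 -74.5  95. ] [640.8 -80.1  90.2] [659.8 -65.4  99.9]
side (149, 3) [478.42029692 -65.998177    21.65573493]
wrist 2017 ((525.6931762695312, -70.42315673828125), (218.34971618652344, 60.76054763793945), 0.5077022910118103) [[417.9, -100.0], [633.6, -39.8]]
  z 60 135 [630.8 -65.3  65.2] [621.1 -75.5  60. ] [650.6 -62.   69.9]
  z 70 153 [636.7 -65.3  75.3] [626.5 -76.1  70. ] [654.9 -62.   80. ]
  z 80 163 [643.  -65.3  85.3] [632.5 -74.9  80.1] [662.3 -61.9  90. ]
  z 90 304 [649.8 -67.6  95.1] [638.2 -75.5  90. ] [661.9 -62.   99.9]
  z 100 8 [647.  -67.6 100.4] [645.5 -71.  100. ] [648.4 -65.7 101.1]
wrist (1070, 3) [475.33981299 -71.4052573   22.84083588]
```

```bash
python3 -m creep '[[[-0.045,-0.01,-0.01],0,1],[[-0.045,-0.01,-0.01],0,1],[[-0.045,-0.01,-0.01],0,1],[[-0.045,-0.01,-0.01],0,1],[[-0.045,-0.01,0],0,1],[[-0.045,-0.01,0],0,1],[[0,0,0],0,1],[[0,0,0],0,1]]'
python3 - <<'E'
from h import *
f=grab('wrist','wrist1')
cv2.imwrite('pics/wrist1b.png',cv2.resize(f['pixels'][0:400,100:560,::-1],None,fx=1.5,fy=1.5,interpolation=cv2.INTER_CUBIC))
print(state())
E
```

```text
clock: 0.95
tool_pos: [564.4, -271.1, 281.9]
orientation: [-2.224, -2.218, 0.0]
ft_force: [0.3, 1.2, -0.5]
finger_gap: 1.0
{'clock': 1.0, 'qpos': array([ 0.30898161,  0.31532223,  0.08179048,  1.40240242, -0.0262983 ,
        1.42560812,  0.39065419]), 'qvel': array([-0.02360116, -0.00345286, -0.0189413 ,  0.00076937,  0.00012249,
        0.00104101, -0.00281056]), 'joint_efforts': array([ 2.55981602e+00, -6.15459609e+01,  3.69619980e+00, -3.98072112e+01,
        2.66606854e-01,  7.40207441e-03,  5.46727551e-02]), 'tool_pos': array([ 565.08841528, -269.38846109,  281.92207147]), 'orientation': array([-2.22071276e+00, -2.22087764e+00, -5.57696966e-04]), 'ft_force': array([ 0.6699029 ,  0.61692065, -0.35285173]), 'moment': array([ 0.02406848, -0.00165553,  0.02462407]), 'finger_gap': 0.9993516381158954}
```

View pics/wrist1b.png

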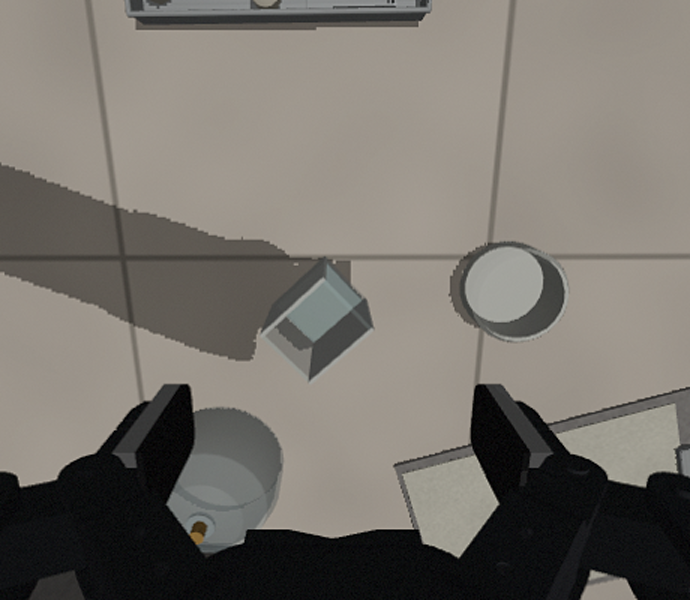

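Run:
```python
from h import *
f=pickle.load(open('pics/wrist1.pkl','rb'))
cv2.imwrite('pics/cellz.png',cv2.resize(f['pixels'][160:265,260:365,::-1],None,fx=5.7,fy=5.7,interpolation=cv2.INTER_CUBIC))
P=cloud(f)[160:265,260:365]; z=P[...,2]
im=np.clip(np.nan_to_num(z)*2.5,0,255).astype(np.uint8)
cv2.imwrite('pics/cellh.png',cv2.resize(im,None,fx=5.7,fy=5.7,interpolation=cv2.INTER_NEAREST))
```

```text
(no output)
```

View pics/cellz.png

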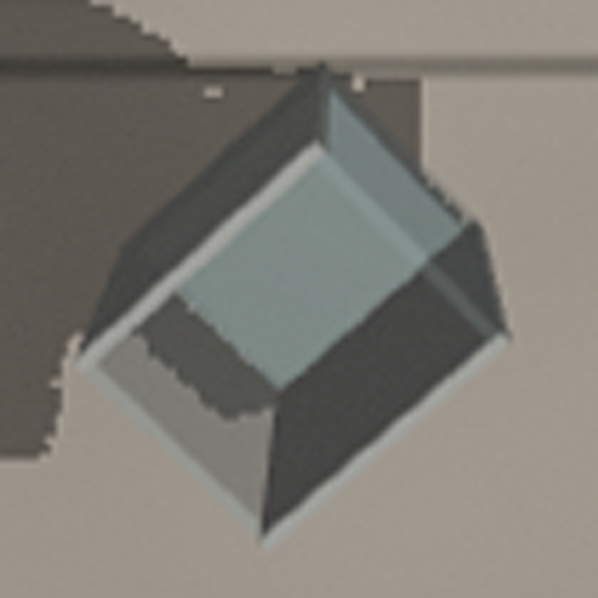

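View pics/cellh.png

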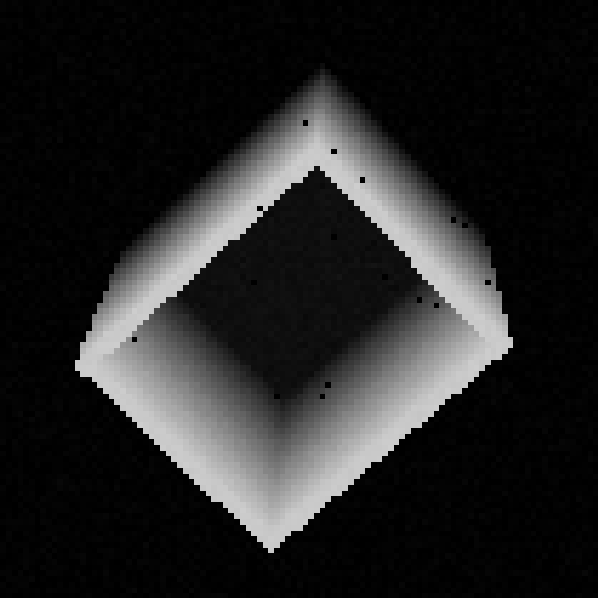

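Run:
```python
from h import *
f=pickle.load(open('pics/wrist1.pkl','rb'))
c=np.array([[78,364],[318,142],[512,340],[267,549]])/5.7+[260,160]-0.5+0.09
Q=at_z(f,c,80); print(Q.round(1), np.linalg.norm(np.diff(np.r_[Q,Q[:1]],axis=0),axis=1), Q.mean(0))
P=cloud(f).reshape(-1,3)
m=(P[:,2]>76)&(P[:,2]<86)&(P[:,0]>480)&(P[:,0]<640)&(P[:,1]<-240)&(P[:,1]>-400)
print(cv2.minAreaRect(P[m][:,:2].astype(np.float32)),m.sum(),np.median(P[m][:,2]))
m2=(P[:,2]>3)&(P[:,2]<9)&(P[:,0]>500)&(P[:,0]<600)&(P[:,1]<-260)&(P[:,1]>-380)
d=(Q[1]-Q[0]);print(np.degrees(np.arctan2(d[1],d[0])), np.degrees(np.arctan2(*(Q[2]-Q[3])[[1,0]])),np.degrees(np.arctan2(*(Q[2]-Q[1])[[1,0]])))
# other cams rim
for n in ['scene','side']:
    g=pickle.load(open(f'pics/{n}0.pkl','rb'));P=cloud(g).reshape(-1,3)
    m=(P[:,2]>74)&(P[:,2]<87)&(P[:,0]>480)&(P[:,0]<620)&(P[:,1]<-260)&(P[:,1]>-400)
    print(n,m.sum(),cv2.minAreaRect(P[m][:,:2].astype(np.float32)) if m.sum()>5 else '')
    # meter
    m=(P[:,2]>100)&(P[:,2]<125)&(P[:,0]>350)&(P[:,0]<700)&(P[:,1]>150)&(P[:,1]<650)
    q=P[m]; 
    lab=q[:,1]<(q[:,1].min()+q[:,1].max())/2
    for l in (lab,~lab): print('  ',l.sum(),cv2.minAreaRect(q[l][:,:2].astype(np.float32)),np.median(q[l][:,2]))
```

```text
[[ 510.2 -325.5   80. ]
 [ 558.1 -280.4   80. ]
 [ 596.  -320.7   80. ]
 [ 546.9 -366.    80. ]] [65.77478216 55.2967894  66.78210031 54.67864528] [ 552.79321335 -323.17122233   80.        ]
((552.5115966796875, -323.2796936035156), (66.59166717529297, 56.426612854003906), 42.72250747680664) 715 80.4981904260253
43.270610190646295 42.73258017131635 -46.71425642481701
scene 111 ((553.076171875, -320.318359375), (73.08514404296875, 55.80524826049805), 42.830379486083984)
   1261 ((512.4524536132812, 227.64532470703125), (108.72541046142578, 83.55035400390625), 7.970780372619629) 114.18197293458138
   1644 ((481.2171630859375, 449.50347900390625), (113.81160736083984, 85.2979507446289), 8.225067138671875) 113.5877952344814
side 159 ((553.7490844726562, -324.3474426269531), (70.46441650390625, 58.121826171875), 43.605735778808594)
   432 ((509.2503662109375, 220.65577697753906), (109.82946014404297, 95.37701416015625), 11.401403427124023) 112.72624115095829
   341 ((479.2220153808594, 442.11737060546875), (109.09126281738281, 91.05579376220703), 8.995708465576172) 112.5332192635068
```

```bash
python3 -m creep '[[[0.04,0.019,0.016],0,1],[[0.04,0.019,0.016],0,1],[[0.04,0.019,0.016],0,1],[[0.04,0.019,0.016],0,1],[[0.04,0.019,0.016],0,1],[[0,0,0],8.5,1],[[0,0,0],8.5,1],[[0,0,0],8.5,1],[[0,0,0],8.5,1],[[0,0,0],8.5,1],[[0,0,0],8.5,1],[[0,0,0],8.5,1],[[0,0,0],8.5,1],[[0,0,0],8.5,1],[[0,0,0],8.5,1],[[0,0,0],4,1],[[0,0,0],0,1],[[0,0,0],0,1]]'
python3 - <<'E'
from h import *
f=grab('wrist','wrist2')
cv2.imwrite('pics/wrist2b.png',cv2.resize(f['pixels'][:,:,::-1],None,fx=1.25,fy=1.25,interpolation=cv2.INTER_CUBIC))
s=state(); print(s['tool_pos'],s['orientation'],s['qpos']); print(R.from_rotvec(s['orientation']).as_matrix().round(3))
E
```

```text
clock: 2.8
tool_pos: [660.0, -68.4, 202.2]
orientation: [-3.141, -0.034, 0.0]
ft_force: [1.1, 0.2, -0.5]
finger_gap: 1.0
[660.02181111 -68.81756212 202.24496817] [-3.14100920e+00 -3.32137954e-02  2.07745274e-04] [-0.1366403   0.44089421  0.2361167   1.41457093 -0.10424472  1.2984718
 -1.44388274]
[[ 1.     0.021 -0.   ]
 [ 0.021 -1.     0.   ]
 [-0.    -0.    -1.   ]]
```

View pics/wrist2b.png

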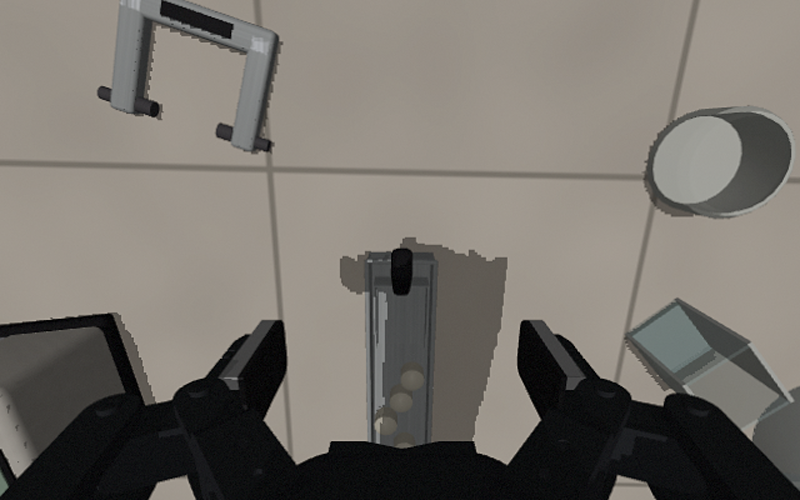

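Run:
```python
from h import *
f=pickle.load(open('pics/wrist2.pkl','rb'))
cv2.imwrite('pics/z2.png',cv2.resize(f['pixels'][185:365,275:370,::-1],None,fx=3.3,fy=3.3,interpolation=cv2.INTER_CUBIC)) 
P=cloud(f).reshape(-1,3)
for a in range(35,100,10):
    m=(P[:,2]>a)&(P[:,2]<a+10)&(abs(P[:,0]-645)<50)&(abs(P[:,1]+69)<30); s=P[m]
    if m.sum()>3: print(a,m.sum(),np.percentile(s,[2,50,98],axis=0).round(1).tolist())
m=(P[:,2]>25)&(P[:,2]<31)&(abs(P[:,0]-526)<115)&(abs(P[:,1]+69)<45)
q=P[m]; print(cv2.minAreaRect(q[:,:2].astype(np.float32)))
for x in range(490,640,20):
    s=q[abs(q[:,0]-x)<10]; l=s[s[:,1]>-69];r=s[s[:,1]<-69]
    if len(l)>3 and len(r)>3: print(x,np.median(l[:,1]).round(1),np.median(r[:,1]).round(1),len(s))
```

```text
35 23 [[607.1, -75.6, 36.8], [610.8, -70.0, 40.8], [612.6, -63.4, 44.9]]
45 16 [[613.0, -75.3, 46.1], [615.3, -68.4, 50.9], [617.7, -63.3, 54.1]]
55 26 [[618.2, -75.8, 55.4], [621.6, -69.8, 59.7], [623.5, -63.6, 64.3]]
65 29 [[625.0, -75.5, 66.0], [627.8, -69.6, 70.8], [631.4, -62.9, 74.9]]
75 30 [[630.6, -75.9, 76.0], [633.1, -69.5, 80.1], [637.3, -63.1, 84.3]]
85 220 [[637.1, -75.6, 87.2], [657.3, -69.0, 92.5], [661.8, -62.6, 94.9]]
95 248 [[642.1, -75.6, 95.2], [649.0, -69.2, 97.8], [655.9, -62.9, 100.1]]
((544.25048828125, -69.97758483886719), (181.6635284423828, 59.85735321044922), 0.5843304395675659)
490 -43.4 -97.0 119
510 -42.8 -97.0 116
530 -42.8 -97.2 117
550 -42.9 -97.4 98
570 -43.0 -97.2 123
590 -41.9 -96.8 139
610 -42.1 -96.5 136
630 -45.6 -93.3 188
```

View pics/z2.png

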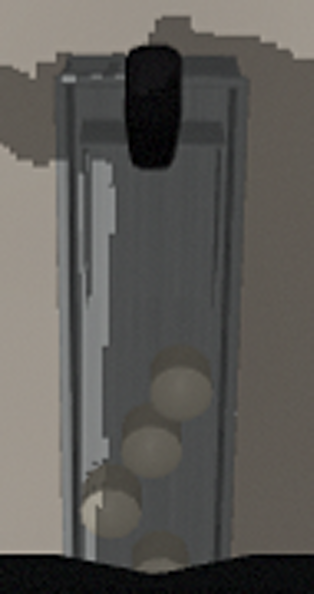

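```bash
python3 -m creep '[[[-0.016,0.0006,0.033],0.6,1],[[0,0,0.033],0,1],[[0,0,0.033],0,1],[[0,0,0.034],0,1],[[0,0,0],0,1],[[0,0,0],0,0],[[0,0,0],0,0],[[0,0,0],0,0],[[0,0,0],0,0],[[0,0,0],0,0],[[0,0,0],0,0],[[0,0,0],0,0],[[0,0,0],0,0]]'
python3 - <<'E'
from h import *
f=grab('wrist','wrist3')
P=cloud(f).reshape(-1,3)
for x in range(420,580,8):
    pass
cv2.imwrite('pics/z3.png',cv2.resize(f['pixels'][:,:,::-1],None,fx=1.25,fy=1.25,interpolation=cv2.INTER_CUBIC))
E
```

```text
clock: 4.15
tool_pos: [644.5, -70.8, 70.2]
orientation: [-3.141, -0.011, -0.002]
ft_force: [-0.4, 0.2, 6.0]
finger_gap: 0.154
```

View pics/z3.png

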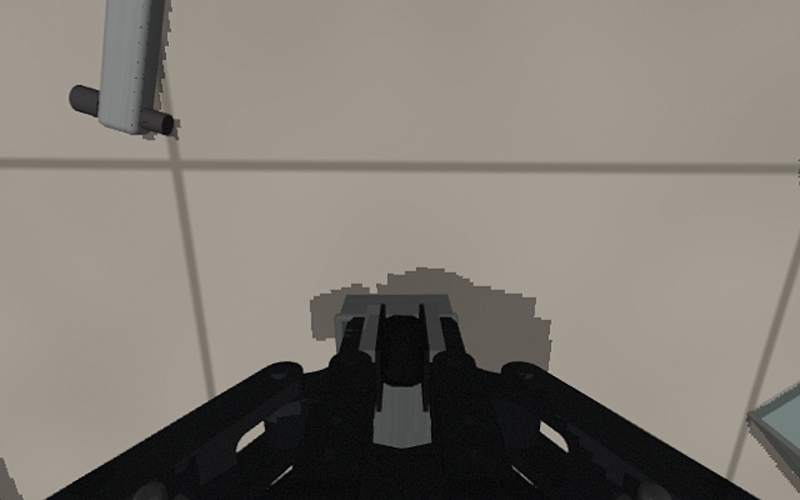

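```bash
python3 -m creep '[[[-0.01,0,0],0,0],[[-0.01,0,0],0,0],[[-0.01,0,0],0,0],[[-0.01,0,0],0,0],[[-0.01,0,0],0,0],[[-0.01,0,0],0,0]]'
python3 - <<'E'
from h import *
f=grab('scene','sc3')
cv2.imwrite('pics/sc3b.png',cv2.resize(f['pixels'][160:260,280:400,::-1],None,fx=6,fy=6,interpolation=cv2.INTER_CUBIC)) 
f=grab('side','sd3')
cv2.imwrite('pics/sd3b.png',cv2.resize(f['pixels'][160:240,220:360,::-1],None,fx=5.7,fy=5.7,interpolation=cv2.INTER_CUBIC))
E
```

```text
clock: 4.8
tool_pos: [584.6, -71.3, 70.3]
orientation: [3.142, 0.011, 0.005]
ft_force: [3.4, -0.2, 4.9]
finger_gap: 0.159
```

View pics/sc3b.png

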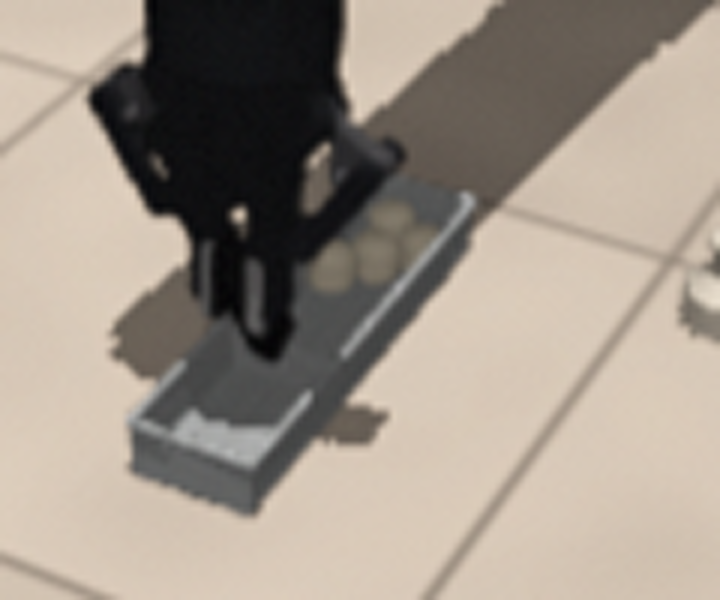

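View pics/sd3b.png

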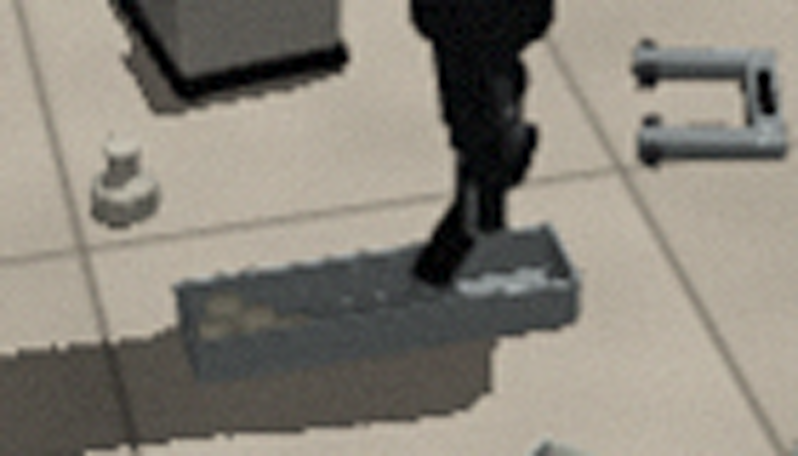

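```bash
python3 -m creep '[[[-0.01,-0.001,0],0,0],[[-0.01,0,0],0,0],[[-0.01,0,0],0,0],[[-0.01,0,0],0,0]]';  python3 -m creep '[[[-0.008,0,0],0,0],[[-0.008,0,0],0,0]]'
python3 - <<'E'
from h import *
f=grab('scene','sc4')
cv2.imwrite('pics/sc4b.png',cv2.resize(f['pixels'][160:260,280:400,::-1],None,fx=6,fy=6,interpolation=cv2.INTER_CUBIC))
E
```

```text
clock: 5.3
tool_pos: [544.6, -70.6, 70.3]
orientation: [3.142, 0.011, 0.005]
ft_force: [3.9, 0.0, 5.7]
finger_gap: 0.157
clock: 5.5
tool_pos: [534.1, -70.4, 73.1]
orientation: [-3.141, -0.011, -0.024]
ft_force: [26.9, 2.7, 15.4]
finger_gap: 0.156
```

View pics/sc4b.png

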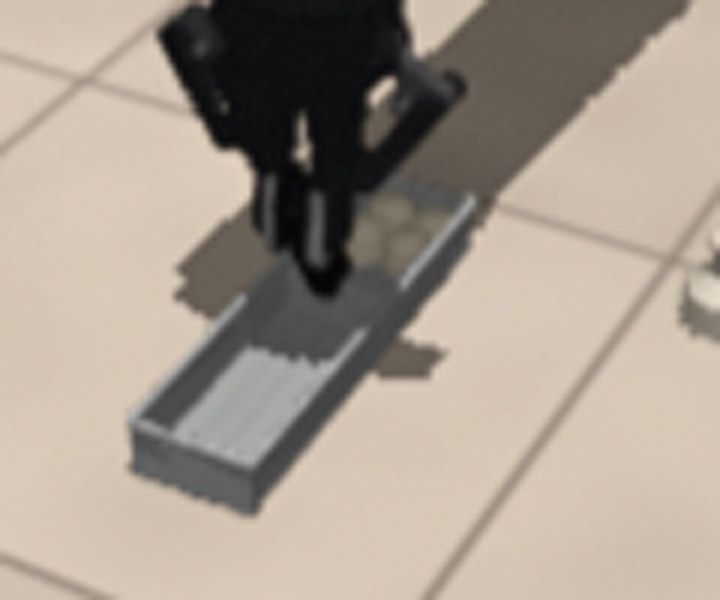

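```bash
python3 -m creep '[[[0.004,0,0],0,0],[[0.004,0,0.001],0,0],[[0,0,0.001],0,0],[[0,0,0],0,0]]'; python3 -m creep '[[[0,0,-0.005],0,0],[[0,0,-0.01],0,0],[[0,0,-0.01],0,0],[[0,0,-0.01],0,0],[[0,0,-0.01],0,0],[[0,0,-0.01],0,0],[[0,0,-0.005],0,0],[[0,0,0],0,0]]'
python3 - <<'E'
from h import *
f=grab('scene','sc5')
cv2.imwrite('pics/sc5b.png',cv2.resize(f['pixels'][140:260,280:420,::-1],None,fx=5,fy=5,interpolation=cv2.INTER_CUBIC)) 
f=grab('side','sd5')
cv2.imwrite('pics/sd5b.png',cv2.resize(f['pixels'][120:240,200:360,::-1],None,fx=5,fy=5,interpolation=cv2.INTER_CUBIC))
E
```

```text
clock: 5.95
tool_pos: [536.5, -70.3, 68.2]
orientation: [-3.141, -0.011, -0.001]
ft_force: [0.0, 1.2, 13.7]
finger_gap: 0.152
clock: 6.75
tool_pos: [536.5, -70.7, 128.2]
orientation: [-3.142, -0.011, -0.002]
ft_force: [0.3, 0.1, -2.3]
finger_gap: 0.154
```

View pics/sc5b.png

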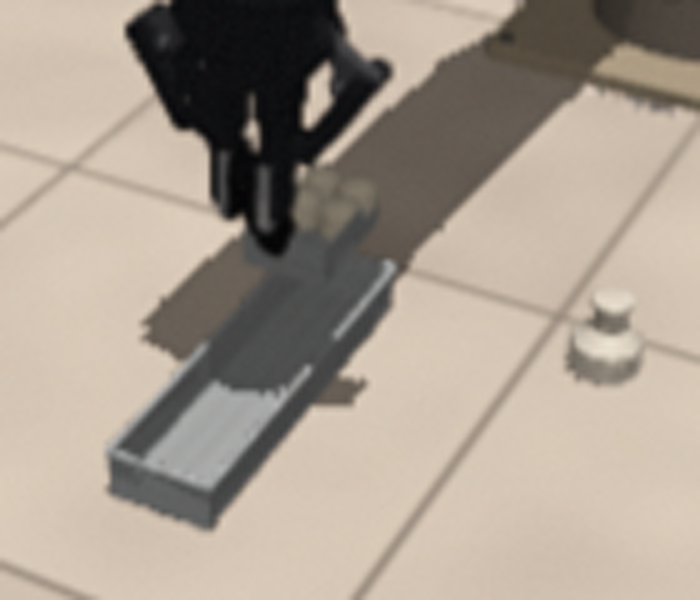

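View pics/sd5b.png

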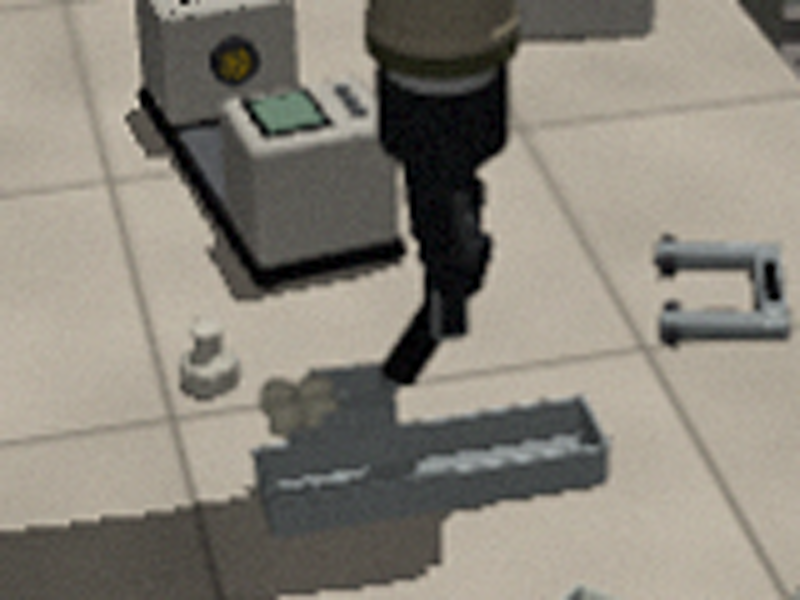

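Run:
```python
from h import *
for n in ['sc5','sd5']:
    f=pickle.load(open(f'pics/{n}.pkl','rb')); P=cloud(f); px=f['pixels'].astype(int)
    m=(P[...,2]>60)&(P[...,2]<95)&(P[...,0]>400)&(P[...,0]<505)&(abs(P[...,1]+70)<30)&(px[...,0]-px[...,2]>12)
    q=P[m]; print(n,m.sum(),q.min(0).round(1),q.max(0).round(1),np.percentile(q,[5,50,95],axis=0).round(1).tolist())
    top=q[q[:,2]>np.percentile(q[:,2],70)]
    print(top[:,:].round(0)[::3].tolist())
    m=(P[...,2]>50)&(P[...,2]<95)&(P[...,0]>400)&(P[...,0]<515)&(abs(P[...,1]+70)<30)&(px[...,0]-px[...,2]<=5)
    q=P[m]; print('pan',m.sum(),q.min(0).round(1),q.max(0).round(1))
    for x in range(425,515,10):
        s=q[abs(q[:,0]-x)<5]
        if len(s)>2: print(x,len(s),s[:,2].min().round(1),s[:,2].max().round(1))
```

```text
sc5 177 [424.5 -91.1  64.4] [478.3 -46.9  88.4] [[432.4, -83.2, 70.0], [454.4, -65.5, 83.0], [467.8, -49.2, 87.2]]
[[430.0, -86.0, 86.0], [440.0, -84.0, 88.0], [431.0, -80.0, 85.0], [442.0, -80.0, 88.0], [437.0, -74.0, 87.0], [445.0, -79.0, 87.0], [440.0, -64.0, 88.0], [432.0, -58.0, 86.0], [452.0, -81.0, 86.0], [440.0, -60.0, 87.0], [435.0, -54.0, 86.0], [457.0, -78.0, 87.0], [444.0, -55.0, 87.0], [460.0, -77.0, 86.0], [459.0, -66.0, 85.0], [457.0, -58.0, 87.0], [464.0, -60.0, 87.0], [466.0, -59.0, 85.0]]
pan 173 [441.2 -91.6  58.7] [515.  -44.8  93.5]
445 4 66.3 73.8
455 9 63.0 76.7
465 19 62.0 81.8
475 17 62.8 83.0
485 13 62.3 83.0
495 49 58.7 83.0
505 57 61.8 90.3
sd5 92 [425.4 -97.1  69.1] [502.7 -44.8  89.9] [[426.9, -94.1, 73.8], [443.5, -71.9, 84.1], [499.8, -48.8, 88.1]]
[[436.0, -55.0, 87.0], [435.0, -62.0, 88.0], [443.0, -64.0, 88.0], [455.0, -69.0, 89.0], [464.0, -66.0, 85.0], [436.0, -70.0, 86.0], [435.0, -77.0, 87.0], [434.0, -81.0, 86.0], [430.0, -88.0, 88.0], [444.0, -94.0, 86.0]]
pan 227 [436.2 -99.1  58.2] [514.2 -44.5  94.9]
435 6 65.5 76.1
445 12 61.9 77.5
455 16 62.1 83.1
465 28 63.9 87.4
475 45 58.2 86.3
485 42 59.6 83.5
495 49 60.7 93.1
505 23 60.1 94.9
```

```bash
python3 -m creep '[[[-0.036,0,0],0,0],[[-0.027,0,0],0,0],[[-0.018,0,0],0,0],[[-0.011,0,0],0,0],[[-0.006,0,0],0,0],[[-0.003,0,0],0,0],[[0,0,0],0,0]]'
python3 - <<'E'
from h import *
s=state();lip=s['tool_pos'][0]-99
for n in ['sc','sd']:
    f=grab({'sc':'scene','sd':'side'}[n],n+'6'); P=cloud(f); px=f['pixels'].astype(int)
    m=(P[...,2]>60)&(P[...,2]<95)&(P[...,0]>300)&(P[...,0]<lip+80)&(abs(P[...,1]+70)<30)&(px[...,0]-px[...,2]>12)
    q=P[m]; print(n,m.sum(),lip,np.percentile(q,[2,50,98],axis=0).round(1).tolist())
    cv2.imwrite(f'pics/{n}6b.png',cv2.resize(f['pixels'][100:240,200:380,::-1],None,fx=4,fy=4,interpolation=cv2.INTER_CUBIC))
E
```

```text
clock: 7.55
tool_pos: [435.3, -71.3, 127.4]
orientation: [3.142, 0.011, 0.001]
ft_force: [0.5, -0.2, -1.0]
finger_gap: 0.153
sc 47 336.337045011143 [[338.6, -76.2, 67.7], [380.2, -60.2, 81.1], [392.4, -46.9, 86.8]]
sd 36 336.337045011143 [[335.3, -97.0, 63.6], [370.6, -70.9, 83.3], [400.6, -45.6, 86.7]]
```

View pics/sd6b.png

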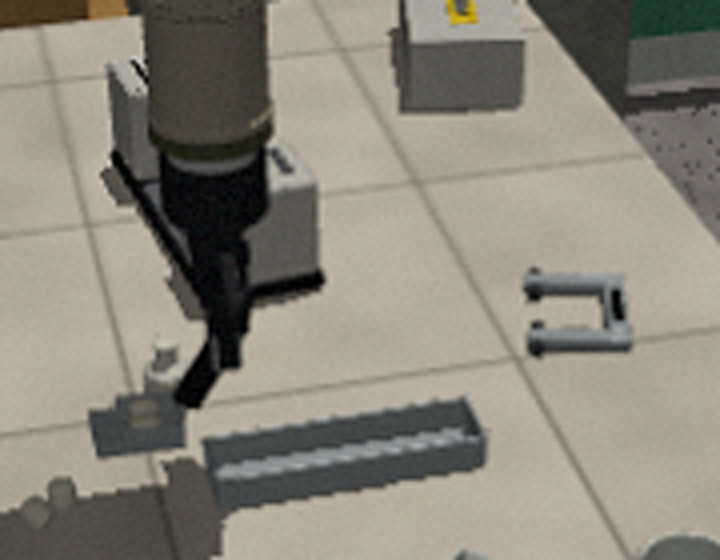

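View pics/sc6b.png

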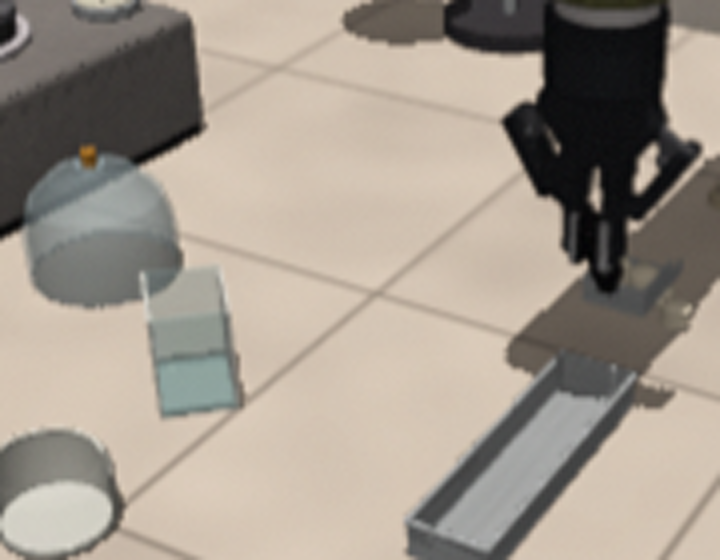

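Run:
```python
from h import *
f=pickle.load(open('pics/sc6.pkl','rb'))
a=cv2.resize(f['pixels'][145:190,330:390,::-1],None,fx=9,fy=9,interpolation=cv2.INTER_CUBIC)
g=pickle.load(open('pics/sd6.pkl','rb'))
b=cv2.resize(g['pixels'][180:235,200:260,::-1],None,fx=4.5,fy=4.5,interpolation=cv2.INTER_CUBIC)
o=np.zeros((max(a.shape[0],b.shape[0]),a.shape[1]+b.shape[1],3),np.uint8);a=cv2.convertScaleAbs(a,alpha=1.7);b=cv2.convertScaleAbs(b,alpha=1.7);o[:a.shape[0],:a.shape[1]]=a;o[:b.shape[0],a.shape[1]:]=b
o=o[:600,:800];cv2.imwrite('pics/z6.png',o)
for n,f in(('sc',f),('sd',g)):
    P=cloud(f);px=f['pixels'].astype(int)
    m=(P[...,2]>8)&(P[...,2]<30)&(P[...,0]>280)&(P[...,0]<415)&(P[...,1]>-150)&(P[...,1]<20)
    q=P[m].astype(np.float32); print(n,len(q)); 
    if len(q)>4:
        _,l,c=cv2.kmeans(q,2,None,(3,50,.1),5,0); print(c, np.bincount(l.ravel()))
    m=(P[...,2]>63)&(P[...,2]<92)&(P[...,0]>337)&(P[...,0]<402)&(abs(P[...,1]+71)<22)
    print(P[m].round(0).astype(int)[::3].tolist())
```

```text
sc 55
[[293.43268  -71.07526   16.138168]
 [312.22003  -55.59253   15.859521]] [11 44]
[[371, -78, 83], [371, -72, 82], [373, -62, 86], [374, -70, 81], [375, -61, 84], [374, -53, 86], [378, -72, 79], [382, -61, 85], [382, -52, 87], [398, -93, 80], [382, -66, 80], [380, -58, 81], [375, -51, 81], [379, -73, 73], [382, -63, 78], [385, -53, 82], [400, -88, 76], [375, -72, 68], [387, -58, 78], [399, -92, 71], [401, -64, 80], [398, -56, 81], [387, -52, 77], [400, -85, 71], [400, -64, 77], [396, -57, 77], [399, -91, 65], [398, -83, 67], [399, -64, 73], [401, -51, 78], [398, -85, 63], [399, -73, 67], [399, -61, 71], [398, -52, 73], [398, -70, 64], [397, -62, 67], [399, -52, 70], [401, -60, 66], [397, -52, 66]]
sd 82
[[306.50912  -66.66946   16.989891]
 [287.6457   -87.30058   18.343557]] [47 35]
[[388, -52, 86], [400, -51, 83], [370, -50, 84], [384, -55, 85], [396, -52, 81], [360, -51, 83], [374, -59, 86], [383, -57, 83], [396, -51, 76], [360, -52, 80], [371, -62, 85], [379, -66, 86], [390, -51, 74], [400, -70, 85], [370, -65, 83], [382, -71, 85], [399, -50, 68], [353, -54, 75], [362, -52, 73], [372, -71, 83], [381, -71, 81], [398, -54, 67], [338, -53, 74], [350, -54, 72], [359, -49, 67], [367, -65, 77], [374, -79, 85], [384, -70, 77], [398, -55, 64], [338, -53, 70], [349, -55, 69], [362, -50, 64], [368, -80, 83], [377, -81, 82], [385, -82, 81], [400, -81, 78], [346, -57, 67], [361, -58, 66], [367, -90, 86], [375, -91, 85], [384, -89, 83], [399, -69, 66], [343, -58, 65], [354, -58, 63], [363, -63, 65], [369, -90, 82], [401, -92, 78], [348, -62, 63], [366, -92, 81], [338, -68, 66], [347, -69, 64], [398, -91, 70], [344, -72, 64], [352, -75, 65], [340, -77, 64], [362, -92, 71], [341, -93, 71], [353, -92, 69]]
```

View pics/z6.png

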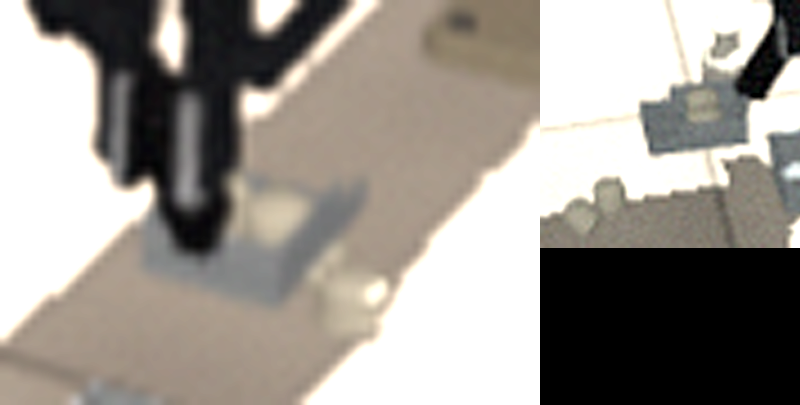

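```bash
python3 - <<'E'
from h import *
g=pickle.load(open('pics/sd6.pkl','rb'));P=cloud(g).reshape(-1,3)
for n in ['sd6','sc6','wrist1']:
    g=pickle.load(open(f'pics/{n}.pkl','rb'));P=cloud(g).reshape(-1,3)
    m=(P[:,2]>15)&(P[:,2]<110)&(P[:,0]>380)&(P[:,0]<700)&(P[:,1]>-520)&(P[:,1]<-365)
    print(n,m.sum(),np.percentile(P[m],[1,50,99],axis=0).round(0).tolist(), P[m][P[m][:,2]>92].mean(0))
E
python3 -m creep '[[[0.003,0.0024,-0.002],0,0],[[0.006,0.0048,-0.002],0,0],[[0.009,0.0072,-0.002],0,0],[[0.012,0.0096,-0.002],0,0],[[0.015,0.012,-0.002],0,0],[[0.0165,0.0132,-0.002],0,0],[[0.0165,0.0132,-0.002],0,0],[[0.0165,0.0132,-0.002],0,0],[[0.0165,0.0132,-0.002],0,0],[[0.0165,0.0132,-0.002],0,0],[[0.0165,0.0132,-0.002],0,0],[[0.0165,0.0132,-0.002],0,0],[[0.015,0.012,-0.002],0,0],[[0.012,0.0096,-0.002],0,0],[[0.009,0.0072,-0.002],0,0],[[0.006,0.0048,-0.002],0,0],[[0.003,0.0024,-0.002],0,0],[[0,0,0],0,0]]'
python3 -m creep '[[[0,0,0],-1.5,0],[[0,0,0],-3,0],[[0,0,0],-4,0],[[0,0,0],-4,0],[[0,0,0],-4,0],[[0,0,0],-4,0],[[0,0,0],-4,0],[[0,0,0],-4,0],[[0,0,0],-4,0],[[0,0,0],-4,0],[[0,0,0],-3,0],[[0,0,0],-2,0],[[0,0,0],-1,0],[[0,0,0],0,0]]'
python3 - <<'E'
from h import *
f=grab('scene','sc7');cv2.imwrite('pics/sc7b.png',cv2.resize(f['pixels'][90:250,160:400,::-1],None,fx=3.3,fy=3.3,interpolation=cv2.INTER_CUBIC)) 
print(R.from_rotvec(state()['orientation']).as_matrix()[:,0])
E
```

```text
sd6 1018 [[396.0, -520.0, 22.0], [444.0, -498.0, 82.0], [547.0, -367.0, 104.0]] [ 454.89173368 -491.84911847   97.96575401]
sc6 1043 [[421.0, -517.0, 17.0], [484.0, -458.0, 59.0], [515.0, -426.0, 97.0]] [ 458.35105581 -483.73960763   98.35292123]
wrist1 4934 [[434.0, -515.0, 17.0], [473.0, -461.0, 74.0], [513.0, -429.0, 105.0]] [ 456.1694727  -485.49955697   97.14210903]
clock: 9.45
tool_pos: [642.0, -234.7, 161.4]
orientation: [3.141, 0.011, 0.0]
ft_force: [-0.0, 0.7, -0.7]
finger_gap: 0.154
clock: 10.85
tool_pos: [641.5, -234.0, 161.4]
orientation: [-2.923, -1.15, -0.0]
ft_force: [0.5, 1.3, -1.7]
finger_gap: 0.154
[7.32564542e-01 6.80697557e-01 1.65195408e-04]
```

View pics/sc7b.png

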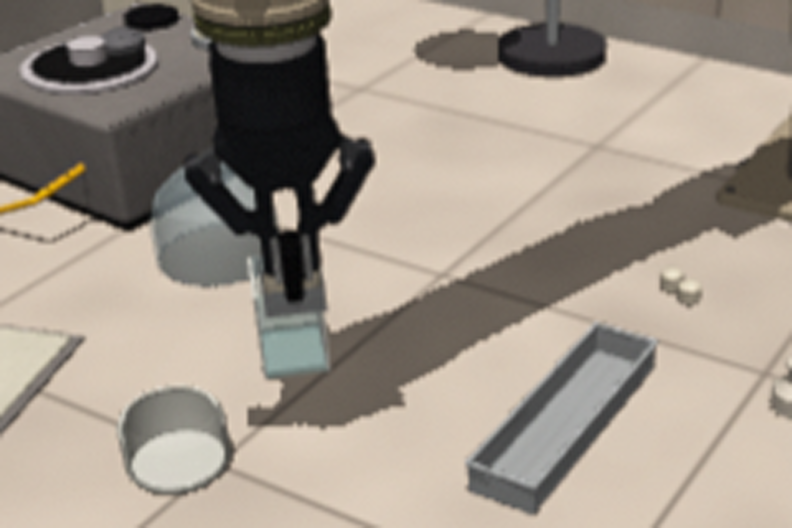

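```bash
python3 -m creep '[[[0,0.002,0.002],0,0],[[0,0.0029,0.003],0,0],[[0,0,0.002],0,0],[[0,0,0],0,0]]'
python3 - <<'E'
from h import *
f=grab('scene','sc8');cv2.imwrite('pics/sc8b.png',cv2.resize(f['pixels'][150:220,220:280,::-1],None,fx=8.5,fy=8.5,interpolation=cv2.INTER_CUBIC)) 
g=grab('side','sd8');cv2.imwrite('pics/sd8b.png',cv2.resize(g['pixels'][200:285,280:370,::-1],None,fx=7,fy=7,interpolation=cv2.INTER_CUBIC)) 
s=state();T=s['tool_pos'];u=R.from_rotvec(s['orientation']).as_matrix()[:,0];w=np.array([-u[1],u[0],0]);C=np.array([552.7,-323.2,0])
print(T,(T-C)@u,(T-C)@w)
for q in(f,g):
    P=cloud(q).reshape(-1,3);P=P[np.isfinite(P[:,2])];a=(P-C)@u;b=(P-C)@w
    px=q['pixels'].reshape(-1,3)[np.isfinite(cloud(q).reshape(-1,3)[:,2])].astype(int)
    m=(P[:,2]>83)&(P[:,2]<125)&(a>15)&(a<100)&(abs(b)<35)
    for a0 in range(15,100,10):
        k=m&(a>=a0)&(a<a0+10)
        if k.sum()>3: print(a0,k.sum(),'lat',b[k].min().round(1),b[k].max().round(1),'z',P[k][:,2].min().round(1),P[k][:,2].max().round(1))
    k=m&(px[:,0]-px[:,2]>12); print('slug',k.sum(),np.c_[a[k],b[k],P[k][:,2]].round(0).astype(int)[::3].tolist())
E
```

```text
clock: 11.3
tool_pos: [644.8, -237.9, 153.6]
orientation: [-2.924, -1.148, 0.001]
ft_force: [-0.5, 1.0, -1.4]
finger_gap: 0.153
[ 644.95404278 -237.86147766  154.16271356] 125.65683724916022 -0.2776262716434529
55 8 lat -22.4 22.5 z 95.7 111.1
65 32 lat -23.0 22.8 z 98.1 110.8
75 10 lat -16.0 24.0 z 100.6 107.8
85 122 lat -22.9 23.9 z 85.3 109.3
slug 31 [[71, 17, 109], [70, 20, 105], [72, -16, 108], [72, 19, 104], [76, -16, 107], [75, 14, 103], [70, -19, 102], [75, -11, 104], [74, 14, 100], [72, -17, 100], [74, -9, 99]]
15 15 lat -23.9 19.0 z 89.9 104.6
25 51 lat -26.7 21.1 z 83.2 104.7
35 44 lat -26.8 23.2 z 88.2 102.8
45 87 lat -27.8 23.5 z 87.4 113.8
55 97 lat -27.2 21.2 z 87.5 116.1
65 28 lat -26.7 22.0 z 93.1 113.6
75 19 lat -26.7 22.4 z 91.3 124.9
85 84 lat -24.6 21.4 z 89.9 123.5
95 5 lat -9.9 -4.4 z 114.2 123.7
slug 81 [[87, 21, 109], [98, -10, 114], [78, 22, 107], [90, -17, 108], [66, 9, 110], [88, -25, 109], [55, 7, 114], [54, 12, 110], [58, 5, 110], [62, -2, 110], [57, 4, 108], [65, 0, 104], [61, -15, 113], [54, 6, 105], [63, 1, 102], [56, -11, 111], [63, -20, 110], [55, 6, 101], [49, -15, 114], [58, -19, 110], [57, 10, 95], [62, 0, 96], [51, -17, 110], [56, 7, 94], [52, -17, 106], [57, -12, 97], [51, -18, 101]]
```

View pics/sc8b.png

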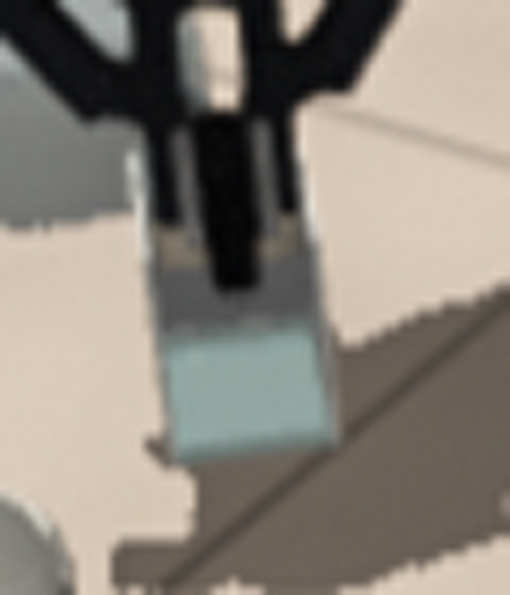

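View pics/sd8b.png

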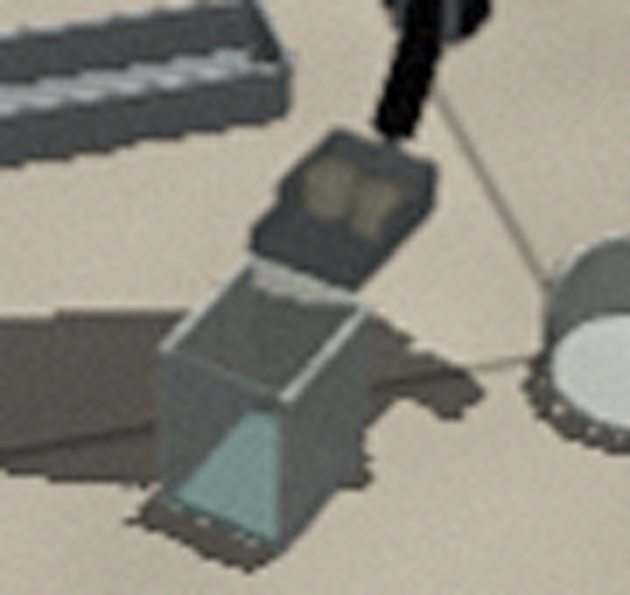

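```bash
python3 -m creep '[[[-0.004,0,0],0,0],[[-0.004,0,0],0,0],[[0,0,0],0,0],[[-0.025,0,0],0,0],[[-0.025,0,0],0,0],[[0.05,0,0],0,0],[[0.045,0,0],0,0],[[0.01,0,0],0,0],[[0,0,0],0,0]]'
python3 - <<'E'
from h import *
f=grab('scene','sc9');cv2.imwrite('pics/sc9b.png',cv2.resize(f['pixels'][150:240,200:300,::-1],None,fx=6,fy=6,interpolation=cv2.INTER_CUBIC)) 
g=grab('side','sd9');cv2.imwrite('pics/sd9b.png',cv2.resize(g['pixels'][180:295,270:390,::-1],None,fx=5,fy=5,interpolation=cv2.INTER_CUBIC))
E
```

```text
clock: 12.3
tool_pos: [680.9, -202.9, 153.9]
orientation: [-2.921, -1.154, -0.001]
ft_force: [-0.4, -0.7, -1.5]
finger_gap: 0.158
```

View pics/sc9b.png

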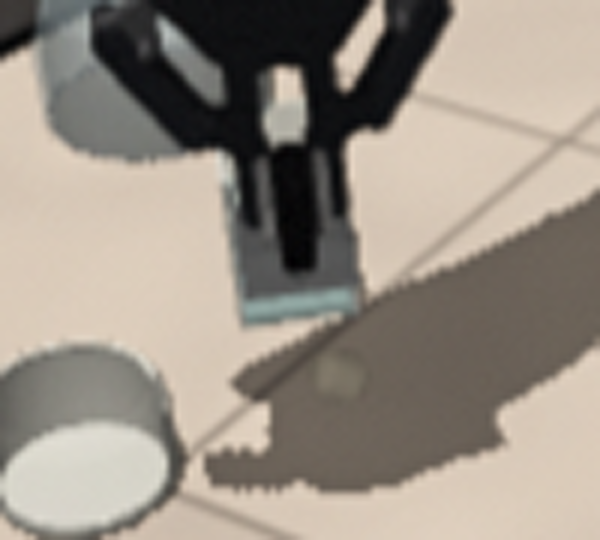

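View pics/sd9b.png

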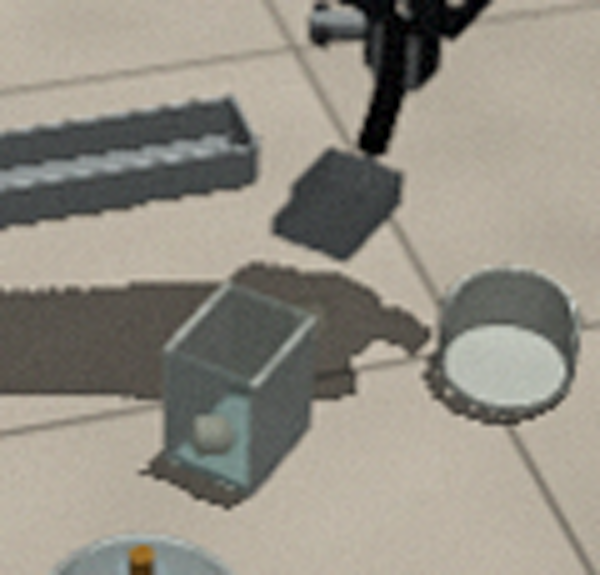

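Run:
```python
from h import *
print(state()['qpos'].round(3))
for n in ['sc9','sd9']:
    f=pickle.load(open(f'pics/{n}.pkl','rb'));P=cloud(f);px=f['pixels'].astype(int)
    m=(P[...,2]>5)&(P[...,2]<30)&(P[...,0]>560)&(P[...,0]<680)&(P[...,1]>-340)&(P[...,1]<-150)
    q=P[m]; print(n,len(q)); 
    print(q.round(0).astype(int)[::2].tolist())
    m=(P[...,2]>5)&(P[...,2]<30)&(P[...,0]>260)&(P[...,0]<400)&(P[...,1]>-140)&(P[...,1]<0)
    q=P[m]; print('two',q.round(0).astype(int)[::4].tolist())
    # rim of cell
    P=P.reshape(-1,3);m=(P[:,2]>76)&(P[:,2]<85)&(P[:,0]>490)&(P[:,0]<615)&(P[:,1]<-265)&(P[:,1]>-385)
    print(cv2.minAreaRect(P[m][:,:2].astype(np.float32)),m.sum())
```

```text
[ 0.113  0.572  0.177  1.321 -0.099  1.257 -0.53 ]
sc9 123
[[594, -318, 29], [598, -316, 25], [595, -319, 19], [570, -295, 12], [569, -288, 14], [564, -285, 12], [560, -281, 12], [593, -318, 15], [579, -309, 10], [579, -301, 13], [576, -297, 12], [570, -295, 9], [567, -290, 9], [566, -284, 10], [595, -316, 14], [594, -309, 16], [585, -311, 9], [581, -307, 8], [580, -301, 9], [575, -298, 7], [572, -294, 7], [568, -290, 6], [594, -317, 9], [591, -313, 9], [586, -310, 7], [584, -305, 7], [581, -300, 7], [577, -297, 6], [595, -317, 7], [590, -307, 7], [617, -250, 24], [613, -247, 23], [620, -252, 22], [618, -247, 23], [615, -242, 23], [620, -256, 18], [623, -246, 23], [620, -242, 23], [615, -239, 21], [608, -239, 16], [625, -248, 20], [624, -242, 22], [619, -239, 20], [615, -236, 18], [625, -252, 16], [623, -243, 18], [619, -240, 17], [616, -236, 16], [625, -252, 13], [627, -244, 17], [623, -240, 16], [619, -237, 14], [614, -234, 12], [628, -247, 13], [625, -243, 12], [623, -238, 13], [618, -235, 11], [679, -306, 21], [628, -244, 11], [625, -240, 10], [622, -235, 10], [621, -237, 5]]
two
[... 1265 characters left out ...]
37, 29], [585, -329, 21], [593, -324, 14], [580, -335, 24], [590, -323, 10], [573, -339, 24], [580, -335, 19], [589, -326, 9], [581, -333, 14], [573, -339, 17], [582, -332, 9], [581, -334, 8]]
two [[376, -25, 5], [308, -50, 17], [299, -58, 21], [310, -66, 24], [301, -61, 18], [313, -65, 19], [304, -67, 19], [316, -67, 17], [303, -76, 22], [315, -67, 13], [303, -70, 14], [315, -70, 11], [293, -85, 23], [305, -82, 18], [290, -84, 19], [301, -93, 24], [286, -89, 20], [298, -92, 20], [286, -88, 15], [297, -94, 18], [288, -94, 16], [300, -96, 15], [291, -93, 11], [287, -91, 6], [361, -125, 6]]
((553.8970336914062, -324.32330322265625), (69.39383697509766, 57.86485290527344), 42.9880485534668) 126
```

```bash
python3 -m creep '[[[-0.024,-0.004,0],0,0],[[-0.024,-0.004,0],0,0],[[-0.025,-0.0034,0],0,0],[[0,0,0],-7,0],[[0,0,0],-8,0],[[0,0,0],-8,0],[[0,0,0],-8,0],[[0,0,0],-8,0],[[0,0,0],-8,0],[[0,0,0],-8,0],[[0,0,0],-7,0],[[0,0,0],0,0]]'
python3 - <<'E'
from h import *
s=state();print(s['tool_pos'],R.from_rotvec(s['orientation']).as_matrix()[:,0])
f=grab('scene','sc10');cv2.imwrite('pics/sc10b.png',cv2.resize(f['pixels'][150:240,200:300,::-1],None,fx=6,fy=6,interpolation=cv2.INTER_CUBIC)) 
g=grab('side','sd10');cv2.imwrite('pics/sd10b.png',cv2.resize(g['pixels'][180:295,270:390,::-1],None,fx=5,fy=5,interpolation=cv2.INTER_CUBIC)) 
P=cloud(f);px=f['pixels'].astype(int)
for f in (f,g):
    P=cloud(f);m=(P[...,2]>8)&(P[...,2]<27)&(P[...,0]>590)&(P[...,0]<650)&(P[...,1]>-275)&(P[...,1]<-215)
    q=P[m];print(len(q),q.mean(0),q[q[:,2]>20].mean(0), q.min(0),q.max(0))
E
```

```text
clock: 13.6
tool_pos: [617.1, -249.1, 154.6]
orientation: [1.915, 2.49, -0.001]
ft_force: [-0.6, -0.4, -0.2]
finger_gap: 0.158
[ 617.05137078 -249.13399605  154.63024349] [-2.56504786e-01  9.66542695e-01 -7.16201725e-04]<stdin>:8: RuntimeWarning: Mean of empty slice.
  ret = um.true_divide(
Traceback (most recent call last):
ValueError: zero-size array to reduction operation minimum which has no identity
```

View pics/sd10b.png

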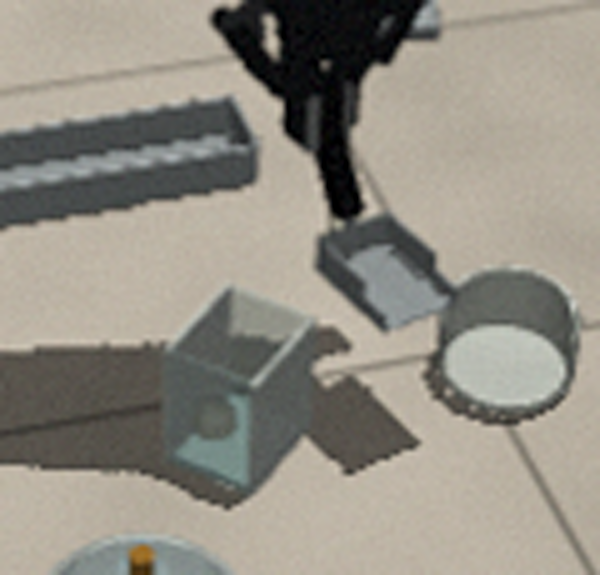

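```bash
python3 -m creep '[[[0,0.0035,0.02],0,0],[[0,0,0.022],0,0],[[0,0,0.022],0,0],[[0,0,0.015],0,0],[[0,0,0.007],0,0],[[0,0,0],0,0]]'
python3 - <<'E'
from h import *
s=state();print(s['tool_pos'],s['ft_force'])
g=grab('side','sd11');cv2.imwrite('pics/sd11b.png',cv2.resize(g['pixels'][180:295,270:390,::-1],None,fx=5,fy=5,interpolation=cv2.INTER_CUBIC))
E
```

```text
clock: 14.3
tool_pos: [621.4, -246.3, 68.0]
orientation: [-1.916, -2.489, 0.0]
ft_force: [0.0, -0.3, -0.3]
finger_gap: 0.155
[ 621.42524637 -246.2540279    68.01011889] [ 0.0313586  -0.33883108 -0.32507279]
```

View pics/sd11b.png

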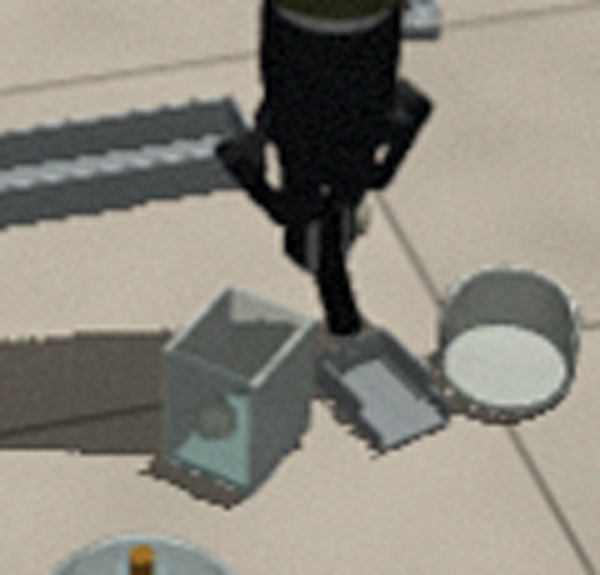

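```bash
python3 -m creep '[[[0.005,0,0],0,0],[[0.008,0,0],0,0],[[0.008,0,0],0,0],[[0.008,0,0],0,0],[[0.008,0,0],0,0],[[0.008,0,0],0,0],[[0.008,0,0],0,0],[[0.005,0,0],0,0],[[0.002,0,0],0,0],[[0,0,0],0,0]]'
python3 - <<'E'
from h import *
s=state();print(s['tool_pos'],s['ft_force'])
g=grab('side','sd12');cv2.imwrite('pics/sd12b.png',cv2.resize(g['pixels'][150:295,230:390,::-1],None,fx=4,fy=4,interpolation=cv2.INTER_CUBIC)) 
g=grab('scene','sc12');cv2.imwrite('pics/sc12b.png',cv2.resize(g['pixels'][150:250,200:330,::-1],None,fx=5,fy=5,interpolation=cv2.INTER_CUBIC))
E
```

```text
clock: 15.35
tool_pos: [606.2, -188.2, 68.4]
orientation: [1.914, 2.491, 0.0]
ft_force: [-0.4, -0.9, -1.4]
finger_gap: 0.153
[ 606.15984488 -188.15011607   68.35782208] [-0.40895281 -0.86973914 -1.40922857]
```

View pics/sd12b.png

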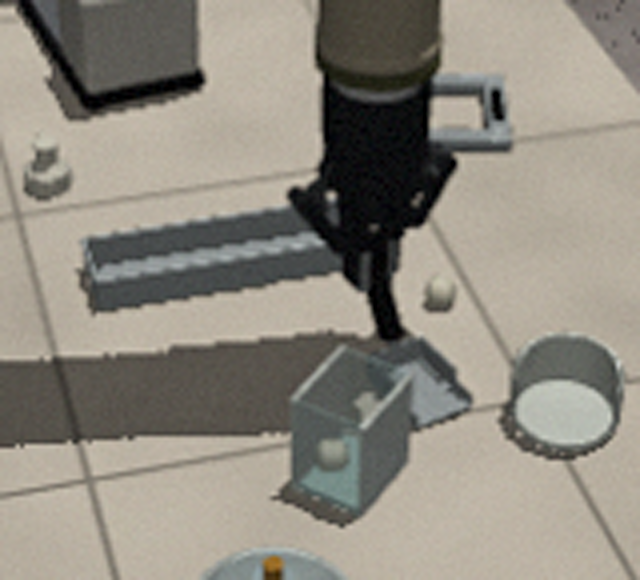

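View pics/sc12b.png

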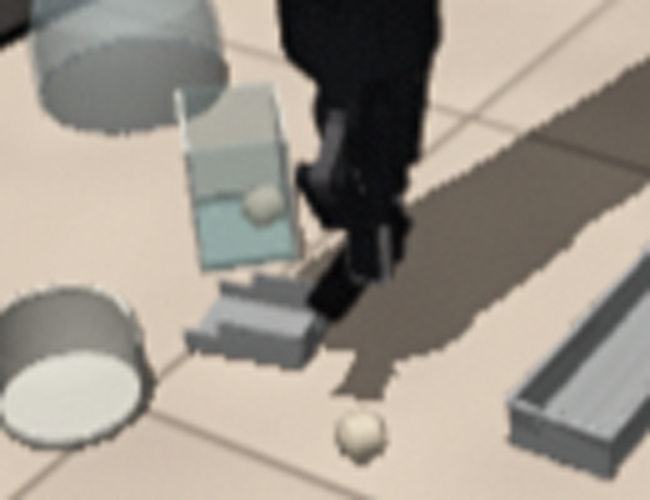

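```bash
cat >> h.py <<'E'
def slugpos(f,box,col=8):
    P=cloud(f);px=f['pixels'].astype(int)
    m=(P[...,2]>8)&(P[...,2]<27)&(P[...,0]>box[0])&(P[...,0]<box[1])&(P[...,1]>box[2])&(P[...,1]<box[3])&(px[...,0]-px[...,2]>col)
    q=P[m]
    if len(q)<3: print('few',len(q)); return
    t=q[q[:,2]>19]
    print(len(q),'mean',q.mean(0).round(1),'min',q.min(0).round(1),'max',q.max(0).round(1),'top',t.mean(0).round(1) if len(t) else '')
E
python3 - <<'E'
from h import *
for n in['sc12','sd12']: slugpos(pickle.load(open(f'pics/{n}.pkl','rb')),(625,720,-260,-120))
E
```

```text
68 mean [ 678.6 -151.9   16.5] min [ 666.9 -162.6    8.5] max [ 687.  -143.    21.8] top [ 675.8 -155.3   20.3]
42 mean [ 670.6 -167.7   18.3] min [ 634.5 -254.4    9.7] max [ 684.4 -153.7   24.9] top [ 669.3 -171.1   22.3]
```

```bash
python3 -m creep '[[[0,0,-0.03],0,0],[[0,0,-0.04],0,0],[[0,0,-0.03],0,0],[[0,0,0],8,0],[[0,0,0],8.2,0],[[0,0,0],8.2,0],[[0,0,0],8.2,0],[[0,0,0],8.2,0],[[0,0,0],8.2,0],[[0,0,0],8.2,0],[[0,0,0],8.2,0],[[0,0,0],8.2,0],[[0,0,0],8.2,0],[[0,0,0],8.2,0],[[0,0,0],8.2,0],[[0,0,0],8.2,0],[[0,0,0],8.2,0],[[0,0,0],0,0]]'
python3 - <<'E'
from h import *
s=state();print(s['tool_pos'],R.from_rotvec(s['orientation']).as_matrix()[:,0],s['qpos'].round(2))
for n,k in (('scene','sc13'),('side','sd13')):
  slugpos(grab(n,k),(640,720,-200,-100))
E
```

```text
clock: 17.25
tool_pos: [606.2, -188.7, 168.3]
orientation: [3.13, -0.27, 0.0]
ft_force: [-0.7, 0.1, -1.3]
finger_gap: 0.152
[ 606.20434478 -188.68437757  168.30717464] [ 9.85249603e-01 -1.71123357e-01  1.24515397e-04] [-0.01  0.41  0.3   1.54 -0.13  1.21 -1.42]
68 mean [ 677.4 -152.9   16.2] min [ 665.1 -166.4    8.9] max [ 686.8 -144.2   22.3] top [ 675.5 -155.6   20.6]
40 mean [ 672.5 -163.1   17.3] min [ 663.7 -169.6    9.5] max [ 683.8 -150.8   23.9] top [ 672.6 -159.9   21.2]
```

```bash
python3 -m creep '[[[0.038,0.0004,0],0,0],[[0.038,0.0004,0],0,0],[[0.038,0.0003,0],0,0],[[0.038,0.0003,0],0,0],[[0,0,0.03],0,0],[[0,0,0.03],0,0],[[0,0,0.025],0,0],[[0,0,0.01],0,0],[[0,0,0.005],0,0],[[0,0,0],0,0]]'
python3 - <<'E'
from h import *
s=state();print(s['tool_pos'],R.from_rotvec(s['orientation']).as_matrix()[:,0],s['ft_force'])
g=grab('side','sd14');cv2.imwrite('pics/sd14b.png',cv2.resize(g['pixels'][130:260,260:420,::-1],None,fx=4,fy=4,interpolation=cv2.INTER_CUBIC)) 
g=grab('scene','sc14');cv2.imwrite('pics/sc14b.png',cv2.resize(g['pixels'][170:300,200:360,::-1],None,fx=4,fy=4,interpolation=cv2.INTER_CUBIC))
E
```

```text
clock: 18.35
tool_pos: [756.0, -215.5, 68.8]
orientation: [3.13, -0.264, 0.001]
ft_force: [-0.6, 0.5, -0.5]
finger_gap: 0.155
[ 755.95797832 -215.50300997   68.83877809] [ 9.85879918e-01 -1.67452908e-01  5.57777415e-04] [-0.59033506  0.5314739  -0.47981712]
```

View pics/sc14b.png

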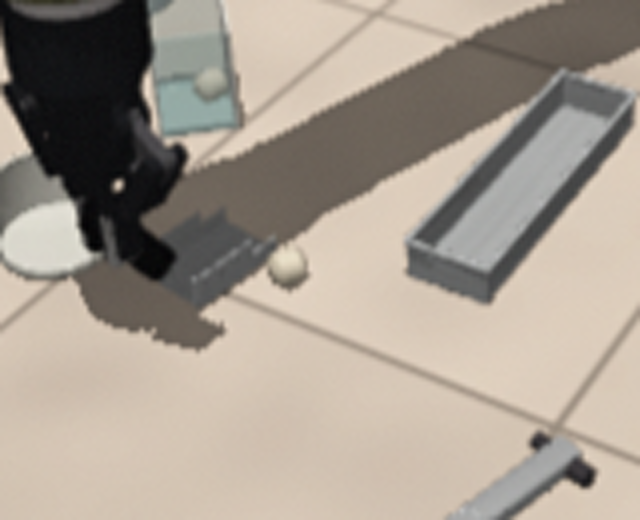

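View pics/sd14b.png

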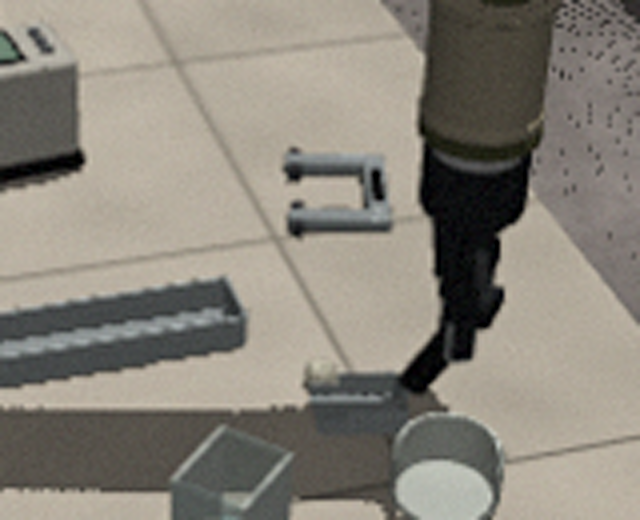

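```bash
python3 -m creep '[[[0,-0.004,0],0,0],[[0,-0.006,0],0,0],[[0,-0.006,0],0,0],[[0,-0.006,0],0,0],[[0,-0.006,0],0,0],[[0,-0.006,0],0,0],[[0,-0.006,0],0,0],[[0,-0.006,0],0,0],[[0,-0.005,0],0,0],[[0,-0.004,0],0,0],[[0,-0.003,0],0,0],[[0,-0.002,0],0,0],[[0,-0.001,0],0,0],[[0,0,0],0,0]]'
python3 - <<'E'
from h import *
s=state();print(s['tool_pos'],s['ft_force'])
g=grab('side','sd15');slugpos(g,(630,720,-180,-30))
g=grab('scene','sc15');slugpos(g,(630,720,-180,-30));cv2.imwrite('pics/sc15b.png',cv2.resize(g['pixels'][170:300,200:360,::-1],None,fx=4,fy=4,interpolation=cv2.INTER_CUBIC))
E
```

```text
clock: 19.85
tool_pos: [766.0, -155.2, 68.4]
orientation: [-3.13, 0.266, -0.0]
ft_force: [-0.8, -0.0, -0.8]
finger_gap: 0.158
[ 766.04745041 -155.2005394    68.35162962] [-0.83946372 -0.00700998 -0.83703548]
43 mean [693.6 -97.6  17.4] min [ 633.1 -123.1    8.5] max [717.7 -50.9  26. ] top [695.2 -97.4  21.3]
86 mean [702.3 -91.3  16.7] min [ 660.9 -166.9    8.4] max [713.6 -74.3  24.4] top [700.6 -98.2  21. ]
```

View pics/sc15b.png

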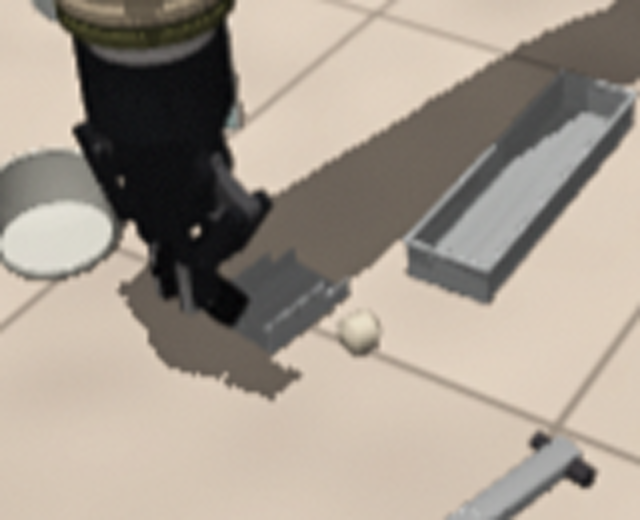

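```bash
python3 -m creep '[[[0,-0.005,0],0,0],[[0,-0.005,0],0,0],[[0,-0.004,0],0,0],[[0,-0.002,0],0,0],[[0,-0.002,0],0,0],[[0,-0.002,0],0,0],[[0,-0.002,0],0,0],[[0,-0.002,0],0,0],[[0,-0.002,0],0,0],[[0,-0.002,0],0,0],[[0,-0.002,0],0,0],[[0,-0.001,0],0,0],[[0,0,0],0,0]]'
python3 - <<'E'
from h import *
s=state();print(s['tool_pos'],s['ft_force'])
g=grab('side','sd16');slugpos(g,(670,730,-110,-30))
g=grab('scene','sc16');slugpos(g,(670,730,-110,-30));cv2.imwrite('pics/sc16b.png',cv2.resize(g['pixels'][170:300,200:360,::-1],None,fx=4,fy=4,interpolation=cv2.INTER_CUBIC))
E
```

```text
clock: 21.25
tool_pos: [771.3, -124.3, 68.4]
orientation: [-3.13, 0.265, -0.0]
ft_force: [0.7, 0.6, -0.7]
finger_gap: 0.153
[ 771.31157035 -124.32362647   68.35354585] [ 0.70517226  0.5996026  -0.67860021]
29 mean [707.2 -79.1  20.4] min [676.9 -98.3  10.9] max [728.7 -63.1  26.8] top [710.8 -80.8  22.5]
85 mean [709.3 -68.3  16. ] min [677.  -85.2   8.2] max [720.  -58.2  23.5] top [707.8 -70.1  20.6]
```

View pics/sc16b.png

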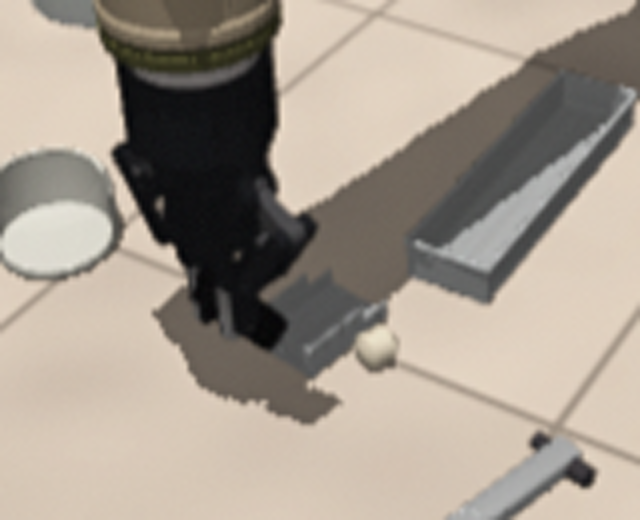

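```bash
python3 -m creep '[[[0,0.01,0],0,0],[[0,0,-0.03],0,0],[[0,0,-0.03],0,0],[[0,0,0],-8.5,0],[[0,0,0],-1.7,0],[[0.015,-0.0155,0],0,0],[[0.015,-0.0155,0],0,0],[[0.015,-0.0155,0],0,0],[[0.015,-0.0155,0],0,0],[[0,0,0],0,0]]'
python3 - <<'E'
from h import *
s=state();print(s['tool_pos'],R.from_rotvec(s['orientation']).as_matrix()[:,0],s['qpos'].round(2))
g=grab('side','sd17');slugpos(g,(670,730,-110,-30));cv2.imwrite('pics/sd17b.png',cv2.resize(g['pixels'][130:260,260:420,::-1],None,fx=4,fy=4,interpolation=cv2.INTER_CUBIC)) 
g=grab('scene','sc17');slugpos(g,(670,730,-110,-30));cv2.imwrite('pics/sc17b.png',cv2.resize(g['pixels'][170:300,200:360,::-1],None,fx=4,fy=4,interpolation=cv2.INTER_CUBIC)) 
P=cloud(g);m=(P[...,2]>45)&(P[...,2]<90)&(P[...,0]>715)&(P[...,0]<800)&(abs(P[...,1]+70)<40);q=P[m];print(q.min(0),q.max(0))
E
```

```text
clock: 22.35
tool_pos: [829.6, -68.6, 126.0]
orientation: [-3.139, -0.015, 0.003]
ft_force: [-0.3, 0.1, -1.7]
finger_gap: 0.154
[829.58494233 -68.60499822 125.99165533] [ 0.99995323  0.0094792  -0.00191668] [-0.08  0.9   0.24  0.86 -0.19  1.4  -1.45]
36 mean [705.7 -79.8  17.1] min [696.2 -90.3   9.2] max [715.3 -68.7  23.2] top [707.4 -78.5  20.5]
60 mean [710.5 -66.1  15.4] min [697.  -77.    8.2] max [718.9 -58.8  21.9] top [706.6 -67.6  20.3]
[725.97765145 -93.72392737  56.15353406] [799.87795469 -45.03793787  89.46788956]
```

View pics/sd17b.png

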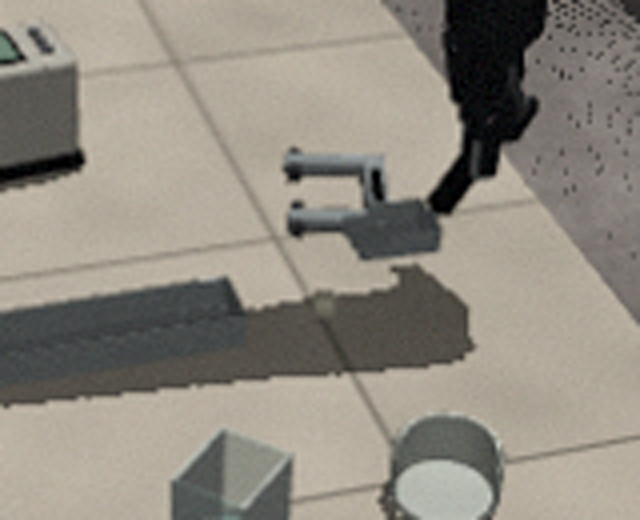

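```bash
python3 -m creep '[[[0,0.003,0.025],0,0],[[0,0,0.025],0,0],[[0,0,0.006],0,0],[[0,0,0.002],0,0],[[0,0,0],0,0]]';python3 -m creep '[[[0,0,0.001],0,0],[[0,0,0.001],0,0],[[0,0,0],0,0]]'
python3 - <<'E'
from h import *
s=state();print(s['tool_pos'],s['ft_force'])
g=grab('side','sd18');cv2.imwrite('pics/sd18b.png',cv2.resize(g['pixels'][150:230,300:400,::-1],None,fx=6,fy=6,interpolation=cv2.INTER_CUBIC))
E
```

```text
clock: 22.95
tool_pos: [829.3, -75.6, 71.5]
orientation: [3.141, 0.012, 0.002]
ft_force: [-0.2, -0.0, -0.8]
finger_gap: 0.154
clock: 23.25
tool_pos: [829.3, -75.0, 68.9]
orientation: [3.142, 0.014, 0.001]
ft_force: [-0.2, 0.2, -1.5]
finger_gap: 0.154
[829.27660963 -74.9648732   68.94175635] [-0.17205606  0.16338851 -1.45753845]
```

View pics/sd18b.png

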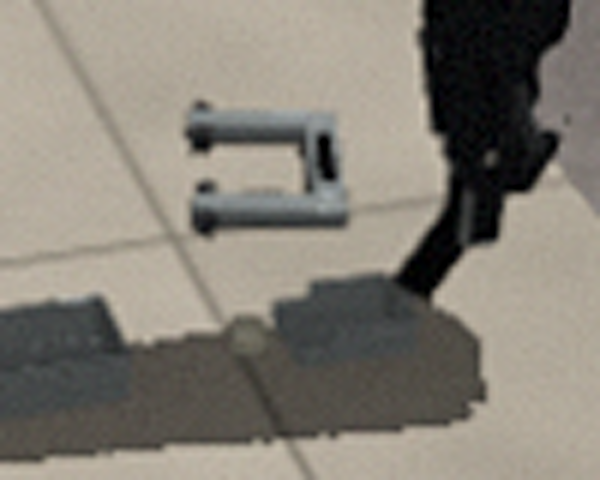

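```bash
python3 -m creep '[[[0,-0.001,0.001],0,0],[[0,0,0.001],0,0],[[0,0,0],0,0]]';python3 -m creep '[[[0,0,0.001],0,0],[[0,0,0],0,0]]'
```

```text
clock: 23.6
tool_pos: [829.2, -73.7, 66.7]
orientation: [-3.141, -0.014, -0.001]
ft_force: [0.5, 1.2, 1.2]
finger_gap: 0.155
clock: 23.8
tool_pos: [829.4, -73.7, 66.5]
orientation: [-3.141, -0.014, -0.002]
ft_force: [-0.3, 1.2, 5.5]
finger_gap: 0.153
```

```bash
python3 -m creep '[[[-0.005,0,0],0,0],[[-0.006,0,0],0,0],[[-0.006,0,0],0,0],[[-0.006,0,0],0,0],[[-0.006,0,0],0,0],[[-0.006,0,0],0,0],[[-0.005,0,0],0,0],[[-0.004,0,0],0,0],[[-0.003,0,0],0,0],[[-0.003,0,0],0,0]]'
python3 - <<'E'
from h import *
g=grab('side','sd19');cv2.imwrite('pics/sd19b.png',cv2.resize(g['pixels'][150:230,280:380,::-1],None,fx=6,fy=6,interpolation=cv2.INTER_CUBIC)) 
g=grab('scene','sc19');slugpos(g,(636,700,-110,-30));cv2.imwrite('pics/sc19b.png',cv2.resize(g['pixels'][190:280,230:340,::-1],None,fx=6,fy=6,interpolation=cv2.INTER_CUBIC))
E
```

```text
clock: 24.8
tool_pos: [779.9, -74.5, 66.8]
orientation: [3.141, 0.014, 0.005]
ft_force: [1.9, 0.0, 5.3]
finger_gap: 0.158
66 mean [671.6 -80.7  15.9] min [659.5 -92.2   8.5] max [680.  -51.6  21.8] top [668.6 -83.1  20. ]
```

View pics/sc19b.png

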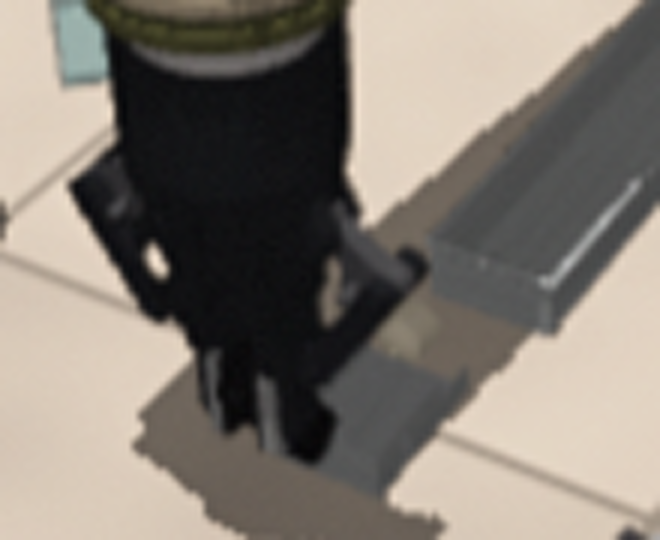

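View pics/sd19b.png

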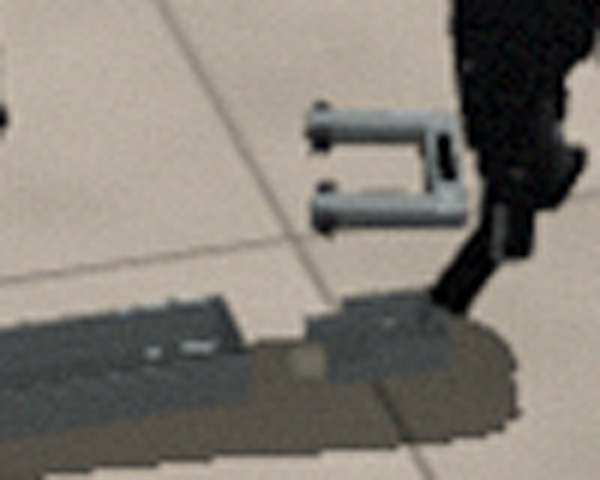

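```bash
python3 -m creep '[[[0.005,0,0],0,0],[[0,0.006,0],0,0],[[0,0.006,0],0,0],[[0,0,0],0,0],[[-0.004,0,0],0,0],[[-0.004,0,0],0,0],[[-0.004,0,0],0,0],[[-0.004,0,0],0,0],[[-0.004,0,0],0,0]]'
python3 - <<'E'
from h import *
g=grab('side','sd20');slugpos(g,(636,700,-110,-30));cv2.imwrite('pics/sd20b.png',cv2.resize(g['pixels'][150:230,280:380,::-1],None,fx=6,fy=6,interpolation=cv2.INTER_CUBIC)) 
g=grab('scene','sc20');slugpos(g,(636,700,-110,-30));cv2.imwrite('pics/sc20b.png',cv2.resize(g['pixels'][190:280,230:340,::-1],None,fx=6,fy=6,interpolation=cv2.INTER_CUBIC))
E
```

```text
clock: 25.8
tool_pos: [765.0, -86.6, 66.3]
orientation: [3.141, 0.014, 0.004]
ft_force: [3.5, 0.3, 5.2]
finger_gap: 0.155
41 mean [652.8 -90.3  16.9] min [ 641.1 -102.6    8.1] max [698.7 -64.4  26.1] top [653.7 -89.2  21.7]
69 mean [655.2 -81.3  16.3] min [643.  -93.4   8.3] max [665.5 -62.4  23.2] top [652.6 -83.5  20.5]
```

View pics/sc20b.png

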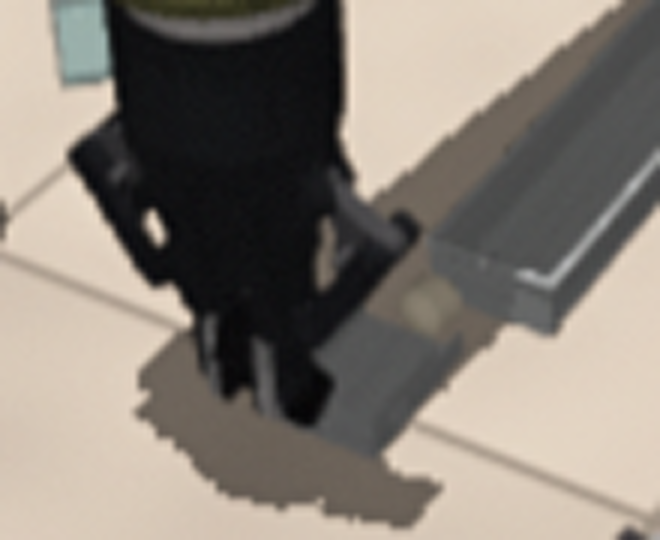

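View pics/sd20b.png

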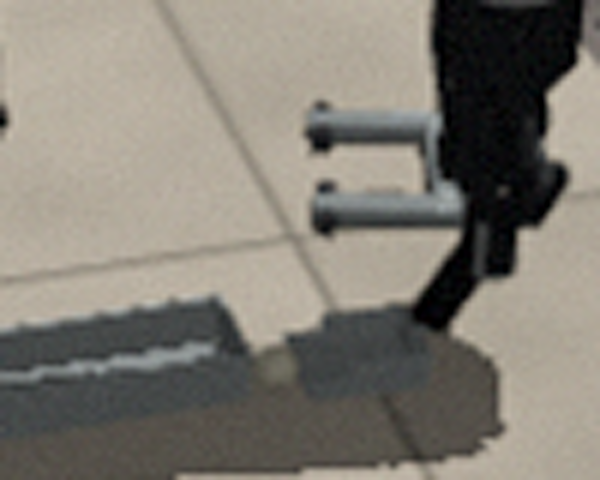

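```bash
python3 -m creep '[[[-0.003,0,0],0,0],[[-0.003,0,0],0,0],[[-0.003,0,0],0,0],[[-0.003,0,0],0,0],[[-0.003,0,0],0,0]]'; python3 -m creep '[[[-0.003,0,0],0,0],[[-0.003,0,0],0,0]]'
python3 - <<'E'
from h import *
g=grab('side','sd21');slugpos(g,(630,700,-110,-30));cv2.imwrite('pics/sd21b.png',cv2.resize(g['pixels'][150:230,280:380,::-1],None,fx=6,fy=6,interpolation=cv2.INTER_CUBIC)) 
g=grab('scene','sc21');slugpos(g,(630,700,-110,-30));cv2.imwrite('pics/sc21b.png',cv2.resize(g['pixels'][190:280,230:340,::-1],None,fx=6,fy=6,interpolation=cv2.INTER_CUBIC))
E
```

```text
clock: 26.4
tool_pos: [752.1, -86.4, 67.4]
orientation: [3.141, 0.014, 0.011]
ft_force: [11.6, 0.6, 6.8]
finger_gap: 0.157
clock: 26.6
tool_pos: [745.8, -86.5, 67.7]
orientation: [3.141, 0.014, 0.01]
ft_force: [12.5, 0.0, 24.8]
finger_gap: 0.154
41 mean [651.9 -86.3  18.6] min [ 634.9 -100.6   10.3] max [696.6 -63.5  26.6] top [654.9 -85.1  22.1]
74 mean [649.7 -80.8  17.6] min [ 639.3 -108.1    8.1] max [657.8 -63.5  24.1] top [647.3 -82.3  21.2]
```

View pics/sc21b.png

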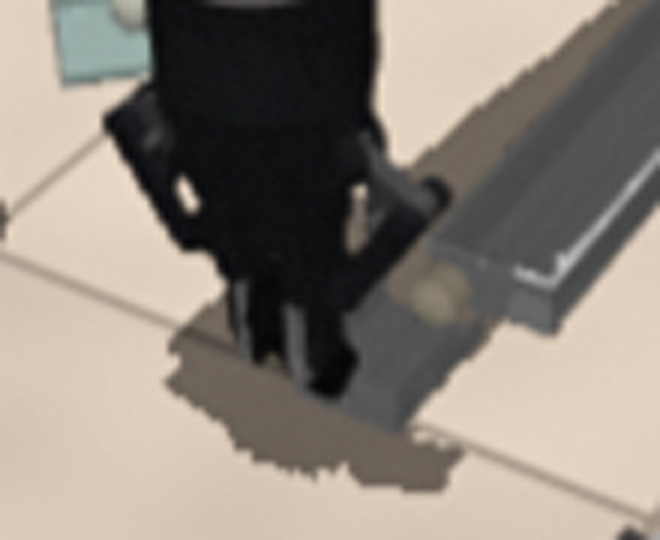

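View pics/sd21b.png

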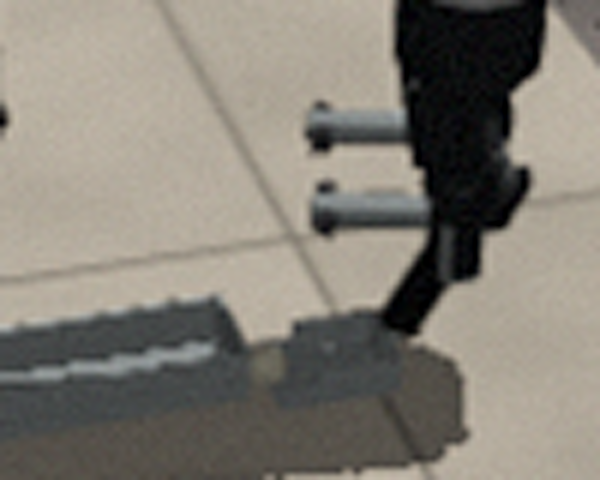

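```bash
python3 -m creep '[[[-0.003,0,0],0,0],[[-0.003,0,0],0,0]]'; python3 -m creep '[[[-0.002,0,0],0,0],[[0,0,0],0,0]]'
python3 - <<'E'
from h import *
g=grab('side','sd22');slugpos(g,(630,700,-110,-30));cv2.imwrite('pics/sd22b.png',cv2.resize(g['pixels'][150:230,280:380,::-1],None,fx=6,fy=6,interpolation=cv2.INTER_CUBIC)) 
g=grab('scene','sc22');slugpos(g,(630,700,-110,-30));cv2.imwrite('pics/sc22b.png',cv2.resize(g['pixels'][190:280,230:340,::-1],None,fx=6,fy=6,interpolation=cv2.INTER_CUBIC))
E
```

```text
clock: 26.9
tool_pos: [739.6, -86.7, 67.6]
orientation: [3.141, 0.014, 0.01]
ft_force: [16.4, -0.4, 22.0]
finger_gap: 0.152
clock: 27.1
tool_pos: [737.2, -86.8, 67.6]
orientation: [3.141, 0.014, 0.008]
ft_force: [4.5, -0.3, 10.8]
finger_gap: 0.157
39 mean [651.  -87.4  18. ] min [ 636.7 -101.1    8.5] max [697.9 -62.   25.7] top [656.5 -81.4  22.8]
72 mean [649.8 -81.1  17.5] min [639.  -92.8   8.4] max [657.9 -72.3  23.9] top [647.3 -81.7  21.4]
```

View pics/sc22b.png

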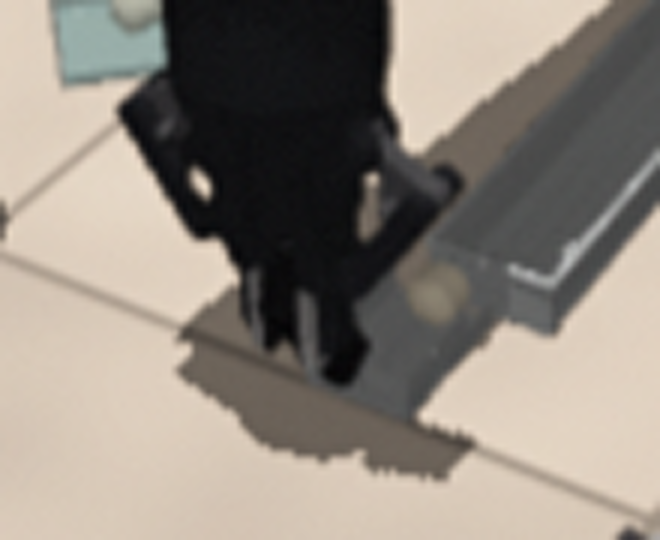

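```bash
python3 -m creep '[[[0.001,0,0],0,0],[[0.001,0,-0.001],0,0],[[0.002,0,-0.001],0,0],[[0.003,0,-0.001],0,0],[[0.004,0,0],0,0],[[0.005,0,0],0,0],[[0.006,0,0],0,0],[[0.006,0,0],0,0],[[0.006,0,0],0,0],[[0.006,0,0],0,0],[[0.005,0,0],0,0],[[0.004,0,0],0,0],[[0.003,0,0],0,0],[[0.002,0,0],0,0],[[0.001,0,0],0,0],[[0,0,0],0,0]]'
python3 - <<'E'
from h import *
g=grab('side','sd23');slugpos(g,(630,740,-110,-30));cv2.imwrite('pics/sd23b.png',cv2.resize(g['pixels'][150:230,300:400,::-1],None,fx=6,fy=6,interpolation=cv2.INTER_CUBIC)) 
g=grab('scene','sc23');slugpos(g,(630,740,-110,-30));cv2.imwrite('pics/sc23b.png',cv2.resize(g['pixels'][190:280,230:340,::-1],None,fx=6,fy=6,interpolation=cv2.INTER_CUBIC))
E
```

```text
clock: 28.8
tool_pos: [790.2, -86.3, 68.3]
orientation: [-3.142, -0.014, -0.0]
ft_force: [-0.2, 0.1, -0.4]
finger_gap: 0.154
47 mean [696.  -87.4  19. ] min [635.4 -99.6   8.8] max [734.6 -62.8  26.5] top [696.  -83.6  22.4]
88 mean [701.2 -80.5  17.9] min [ 689.  -108.6    8.5] max [710.5 -62.5  24.8] top [699.9 -82.2  21.9]
```

View pics/sc23b.png

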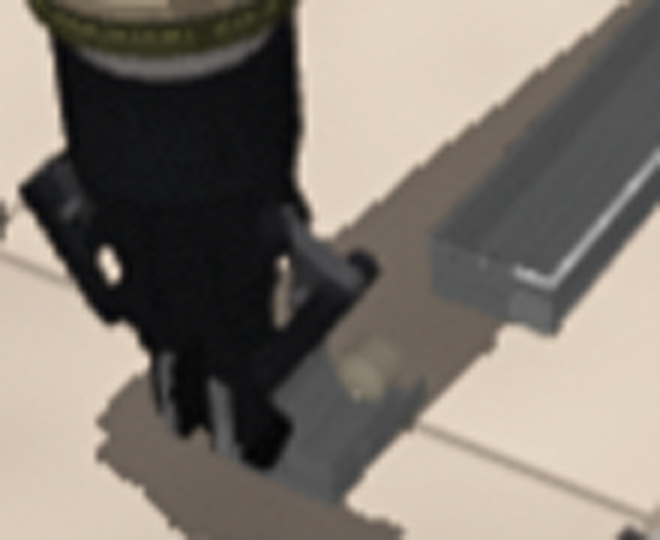

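View pics/sd23b.png

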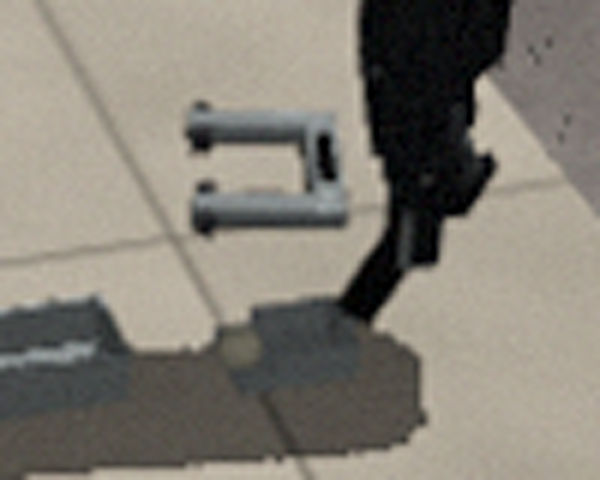

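```bash
python3 -m creep '[[[-0.028,0,0],0,0],[[-0.013,0,0],0,0],[[-0.006,0,0],0,0],[[-0.002,0,0],0,0],[[0,0,0],0,0]]'
python3 - <<'E'
from h import *
g=grab('side','sd24');slugpos(g,(630,740,-110,-30));cv2.imwrite('pics/sd24b.png',cv2.resize(g['pixels'][150:230,280:380,::-1],None,fx=6,fy=6,interpolation=cv2.INTER_CUBIC)) 
g=grab('scene','sc24');slugpos(g,(630,740,-110,-30));cv2.imwrite('pics/sc24b.png',cv2.resize(g['pixels'][190:280,230:340,::-1],None,fx=6,fy=6,interpolation=cv2.INTER_CUBIC))
E
```

```text
clock: 29.4
tool_pos: [741.5, -86.6, 68.6]
orientation: [-3.141, -0.014, -0.001]
ft_force: [0.4, -0.4, -0.8]
finger_gap: 0.151
46 mean [658.6 -85.7  20.7] min [ 636.5 -101.1    8.5] max [708.9 -64.5  26.8] top [662.  -83.8  23.4]
77 mean [659.2 -80.8  18.6] min [647.2 -92.4   9.8] max [668.3 -72.4  24.9] top [657.2 -82.1  21.9]
```

View pics/sd24b.png

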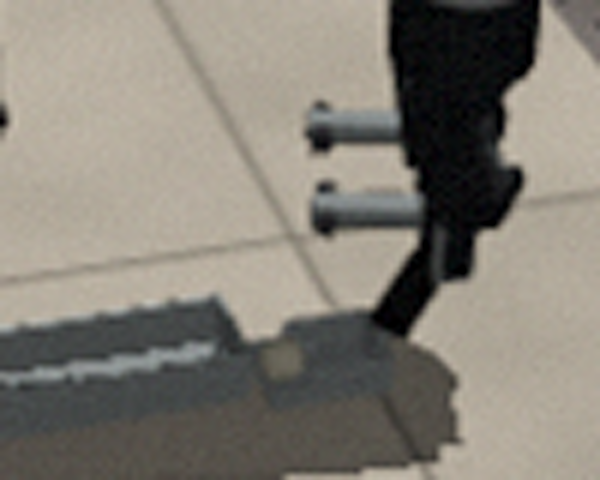

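```bash
python3 -m creep '[[[0,0,-0.003],0,0],[[0,0,-0.006],0,0],[[0,0,-0.01],0,0],[[0,0,-0.012],0,0],[[0,0,-0.014],0,0],[[0,0,-0.014],0,0],[[0,0,-0.012],0,0],[[0,0,-0.009],0,0],[[0,0,-0.006],0,0],[[0,0,-0.002],0,0],[[0,0,0],0,0]]'
python3 - <<'E'
from h import *
g=grab('side','sd25');cv2.imwrite('pics/sd25b.png',cv2.resize(g['pixels'][110:210,280:400,::-1],None,fx=6,fy=6,interpolation=cv2.INTER_CUBIC))
E
```

```text
clock: 30.6
tool_pos: [741.1, -86.7, 156.2]
orientation: [-3.142, -0.014, 0.0]
ft_force: [0.2, 0.3, -0.1]
finger_gap: 0.155
```

View pics/sd25b.png

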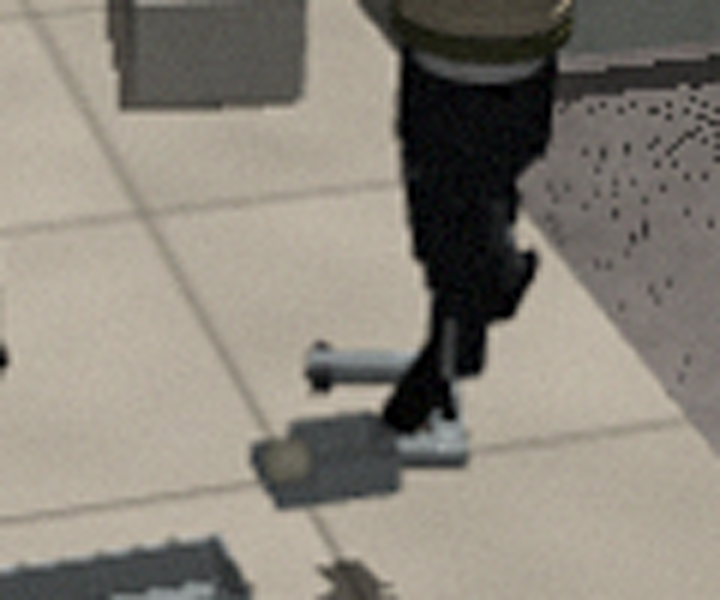

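```bash
python3 -m creep '[[[-0.0026,0.0042,0],0,0],[[-0.005,0.0085,0],0,0],[[-0.0077,0.0127,0],0,0],[[-0.01,0.017,0],0,0],[[-0.01,0.017,0],0,0],[[-0.01,0.017,0],0,0],[[-0.01,0.017,0],0,0],[[-0.01,0.017,0],0,0],[[-0.0077,0.0127,0],0,0],[[-0.005,0.0085,0],0,0],[[-0.0026,0.0042,0],0,0],[[0,0,0],0,0]]'
python3 -m creep '[[[0,0,0],-1,0],[[0,0,0],-2,0],[[0,0,0],-3.5,0],[[0,0,0],-4,0],[[0,0,0],-4,0],[[0,0,0],-4,0],[[0,0,0],-4,0],[[0,0,0],-4,0],[[0,0,0],-4,0],[[0,0,0],-4,0],[[0,0,0],-4,0],[[0,0,0],-2.5,0],[[0,0,0],-1,0],[[0,0,0],0,0]]'
python3 - <<'E'
from h import *
s=state();T=s['tool_pos'];u=R.from_rotvec(s['orientation']).as_matrix()[:,0];w=np.array([-u[1],u[0],0]);C=np.array([552.7,-323.2,0]);print(T,(T-C)@u,(T-C)@w,np.degrees(np.arctan2(u[1],u[0])))
g=grab('side','sd26');cv2.imwrite('pics/sd26b.png',cv2.resize(g['pixels'][180:295,270:390,::-1],None,fx=5,fy=5,interpolation=cv2.INTER_CUBIC)) 
P=cloud(g).reshape(-1,3);a=(P-C)@u;b=(P-C)@w;px=g['pixels'].reshape(-1,3).astype(int)
m=(P[:,2]>93)&(P[:,2]<118)&(a>20)&(a<110)&(abs(b)<25)&(px[:,0]-px[:,2]>10)
print(np.c_[a,b,P[:,2]][m].mean(0),np.c_[a,b,P[:,2]][m].min(0),np.c_[a,b,P[:,2]][m].max(0))
E
```

```text
clock: 31.85
tool_pos: [661.6, -223.6, 156.4]
orientation: [-3.142, -0.013, -0.0]
ft_force: [0.4, 0.6, -1.2]
finger_gap: 0.152
clock: 33.25
tool_pos: [662.1, -222.5, 156.3]
orientation: [-2.927, -1.14, -0.0]
ft_force: [-0.1, 0.5, -0.7]
finger_gap: 0.154
[ 662.05092787 -222.51596622  156.25959289] 148.69788206731698 0.2061259560779961 42.55763150964073
[ 55.45193701 -14.07505646 106.71547216] [ 46.96624207 -23.7221839   94.34659243] [ 65.20125719  -1.9298423  115.21505337]
```

View pics/sd26b.png

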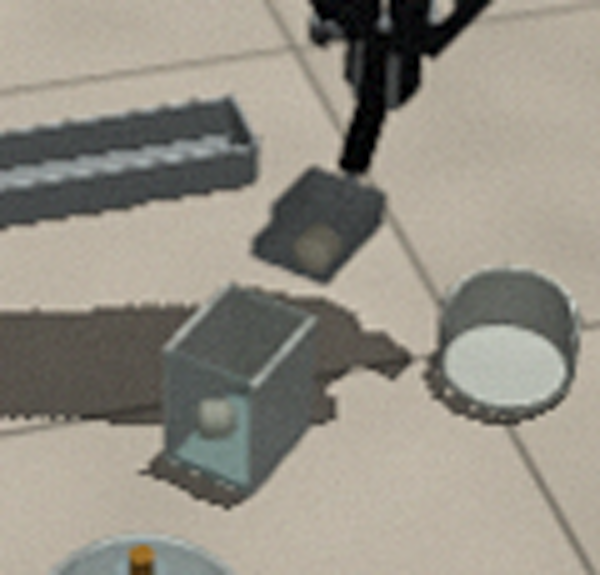

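```bash
python3 -m creep '[[[-0.002,-0.001,0],0,0],[[-0.004,-0.001,0.001],0,0],[[-0.006,-0.001,0.001],0,0],[[-0.007,-0.001,0.001],0,0],[[-0.007,-0.001,0],0,0],[[-0.007,0,0],0,0],[[-0.007,0,0],0,0],[[-0.006,0,0],0,0],[[-0.005,0,0],0,0],[[-0.004,0,0],0,0],[[-0.003,0,0],0,0],[[-0.002,0,0],0,0],[[-0.001,0,0],0,0],[[0,0,0],0,0]]'
python3 - <<'E'
from h import *
s=state();T=s['tool_pos'];u=R.from_rotvec(s['orientation']).as_matrix()[:,0];w=np.array([-u[1],u[0],0]);C=np.array([552.7,-323.2,0]);print(T,(T-C)@u,(T-C)@w)
g=grab('side','sd27');cv2.imwrite('pics/sd27b.png',cv2.resize(g['pixels'][180:295,270:390,::-1],None,fx=5,fy=5,interpolation=cv2.INTER_CUBIC)) 
P=cloud(g).reshape(-1,3);a=(P-C)@u;b=(P-C)@w;px=g['pixels'].reshape(-1,3).astype(int)
m=(P[:,2]>91)&(P[:,2]<118)&(a>-30)&(a<50)&(abs(b)<25)&(px[:,0]-px[:,2]>10)
print(np.c_[a,b,P[:,2]][m].mean(0),np.c_[a,b,P[:,2]][m].min(0),np.c_[a,b,P[:,2]][m].max(0))
E
```

```text
clock: 34.7
tool_pos: [613.4, -260.7, 153.3]
orientation: [-2.928, -1.139, -0.0]
ft_force: [1.3, -0.1, -0.4]
finger_gap: 0.155
[ 613.38973967 -260.73157433  153.30138725] 86.95978638419496 5.048907663980911
[ -4.33326226  -9.91720943 104.26201909] [-12.55611682 -21.72213686  91.032785  ] [ 48.27193109   1.67539591 112.97924103]
```

View pics/sd27b.png

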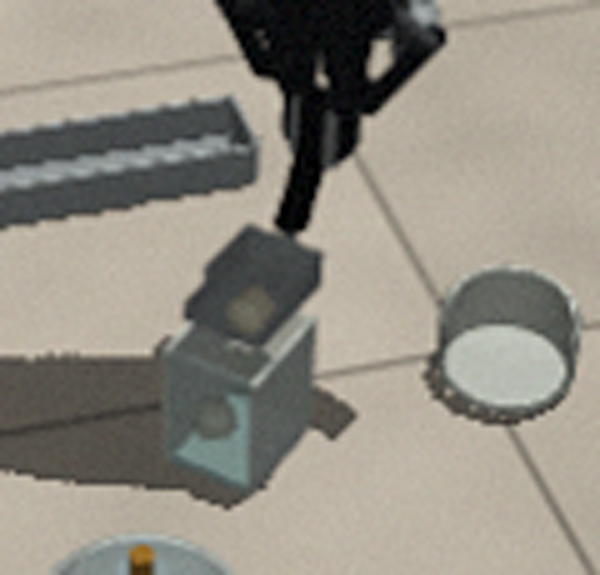

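```bash
python3 -m creep '[[[0.05,0,0],0,0],[[0.05,0,0],0,0],[[0.02,0,0],0,0],[[0,0,0],0,0],[[0,0,0],0,0]]'
python3 - <<'E'
from h import *
g=grab('side','sd28');cv2.imwrite('pics/sd28b.png',cv2.resize(g['pixels'][180:295,270:390,::-1],None,fx=5,fy=5,interpolation=cv2.INTER_CUBIC)) 
g=grab('scene','sc28');cv2.imwrite('pics/sc28b.png',cv2.resize(g['pixels'][150:240,200:300,::-1],None,fx=6,fy=6,interpolation=cv2.INTER_CUBIC))
E
```

```text
clock: 35.25
tool_pos: [701.9, -179.4, 152.9]
orientation: [2.927, 1.14, -0.001]
ft_force: [-0.5, 0.2, -1.1]
finger_gap: 0.155
```

View pics/sd28b.png

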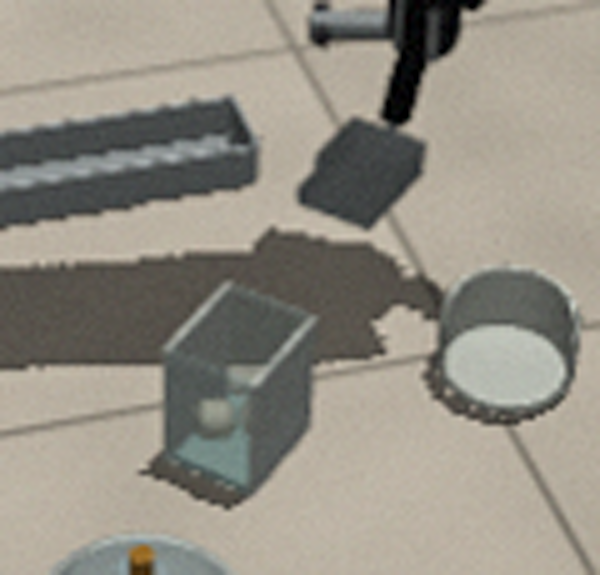

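View pics/sc28b.png

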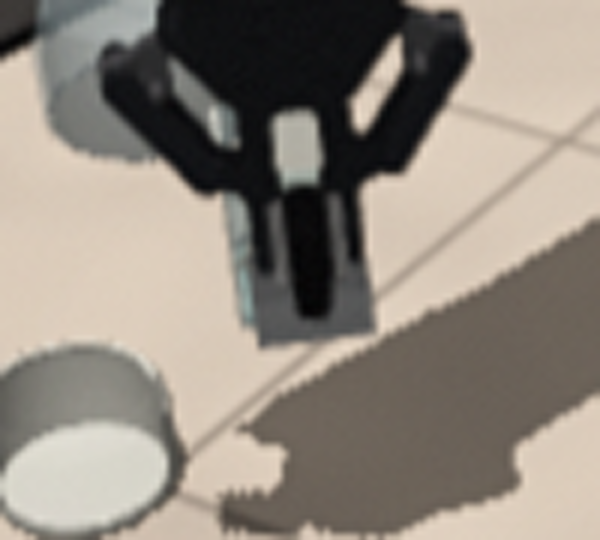

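```bash
python3 -m creep '[[[0.01,0,0.025],0,0],[[0.01,0,0.03],0,0],[[0,0,0.02],0,0],[[0,0,0.008],0,0],[[0,0,0.003],0,0],[[0,0,0.001],0,0],[[0,0,0],0,0]]'
```

```text
clock: 36.05
tool_pos: [717.0, -167.0, 67.7]
orientation: [2.927, 1.137, 0.002]
ft_force: [0.1, 0.2, -0.7]
finger_gap: 0.157
```

```bash
python3 -m creep '[[[0,0,0.0012],0,0],[[0,0,0],0,0],[[0,0,0],0,1],[[0,0,0],0,1],[[0,0,0],0,1],[[0,0,0],0,1],[[0,0,0],0,1],[[0,0,-0.01],0,1],[[0,0,-0.03],0,1],[[0,0,-0.05],0,1],[[0,0,-0.05],0,1],[[-0.04,0,-0.01],0,1],[[-0.04,0,0],0,1],[[-0.03,0,0],0,1],[[0,0,0],0,1]]'
python3 - <<'E'
from h import *
s=state();print(s['tool_pos'])
g=grab('side','sd29');cv2.imwrite('pics/sd29b.png',cv2.resize(g['pixels'][180:295,270:390,::-1],None,fx=5,fy=5,interpolation=cv2.INTER_CUBIC)) 
g=grab('wrist','w29');cv2.imwrite('pics/w29b.png',cv2.resize(g['pixels'][:,:,::-1],None,fx=1.25,fy=1.25,interpolation=cv2.INTER_CUBIC))
E
```

```text
clock: 37.55
tool_pos: [632.3, -245.9, 217.0]
orientation: [2.929, 1.127, -0.001]
ft_force: [0.3, -0.3, 0.1]
finger_gap: 1.001
[ 632.32956662 -245.86771929  217.00510233]
```

View pics/w29b.png

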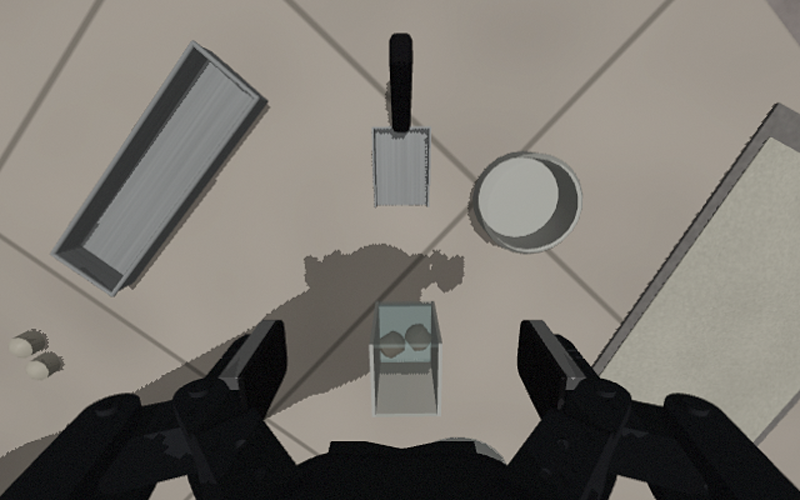

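View pics/sd29b.png

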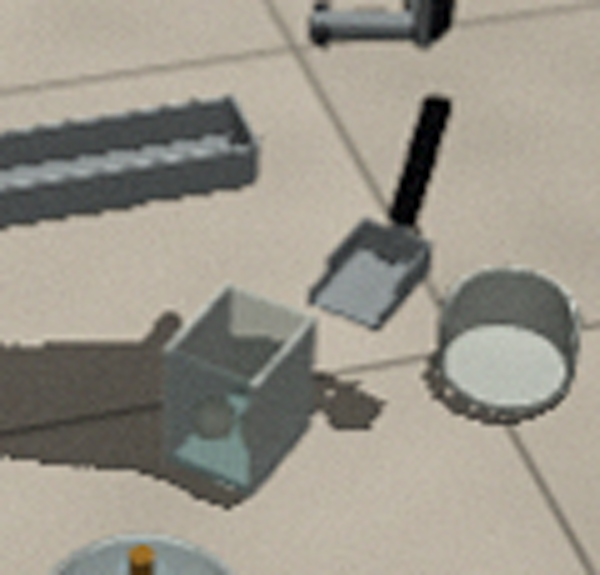

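Run:
```python
from h import *
f=pickle.load(open('pics/w29.pkl','rb'));P=cloud(f).reshape(-1,3)
m=(P[:,2]>75)&(P[:,2]<85)&(P[:,0]>480)&(P[:,0]<640)&(P[:,1]<-250)&(P[:,1]>-400)
r=cv2.minAreaRect(P[m][:,:2].astype(np.float32));print(r,m.sum(),np.median(P[m][:,2]))
s=f['state'];T=s['tool_pos'];A=R.from_rotvec(s['orientation']).as_matrix();print(np.degrees(np.arctan2(A[1,0],A[0,0])))
q=(P[m]-T)@A; print('tool frame',np.percentile(q,[1,50,99],axis=0).round(1).tolist(),cv2.minAreaRect(q[:,:2].astype(np.float32)))
cv2.imwrite('pics/cz29.png',cv2.resize(f['pixels'][230:345,285:365,::-1],None,fx=5,fy=5,interpolation=cv2.INTER_CUBIC))
```

```text
((552.4894409179688, -323.1126403808594), (67.38729858398438, 55.88996887207031), 42.99008560180664) 1040 80.3080102373379
42.26997015203379
tool frame [[-147.4, -23.8, 134.6], [-110.6, 2.5, 136.4], [-80.8, 31.8, 141.5]] ((-114.24543762207031, 4.046272277832031), (55.88984680175781, 67.38743591308594), 89.28020477294922)
```

View pics/cz29.png

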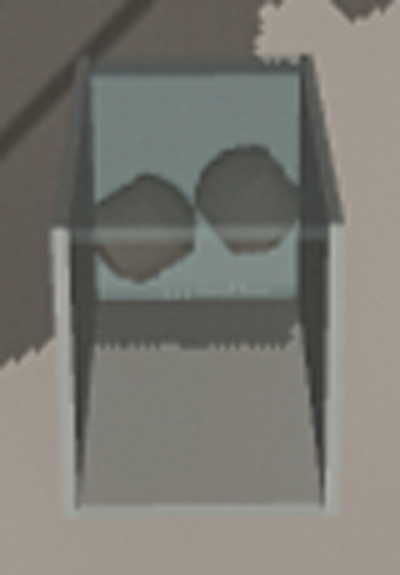

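```bash
python3 -m creep '[[[-0.038,0.0013,0],0,1],[[-0.038,0.0013,0],0,1],[[-0.0382,0.0014,0],0,1],[[0,0,0],-0.7,1],[[0,0,0.03],0,1],[[0,0,0.03],0,1],[[0,0,0.01],0,1],[[0,0,0],0,1],[[0,0,0],0,1]]'
python3 - <<'E'
from h import *
s=state();T=s['tool_pos'];A=R.from_rotvec(s['orientation']).as_matrix();print(T,np.degrees(np.arctan2(A[1,0],A[0,0])),(np.array([552.5,-323.1,0])-T)@A)
g=grab('wrist','w30');cv2.imwrite('pics/w30b.png',cv2.resize(g['pixels'][:,:,::-1],None,fx=1.25,fy=1.25,interpolation=cv2.INTER_CUBIC)) 
P=cloud(g).reshape(-1,3);m=(P[:,2]>76)&(P[:,2]<84)&(np.hypot(P[:,0]-552,P[:,1]+323)<55)
print(m.sum(),cv2.minAreaRect(((P[m]-T)@A)[:,:2].astype(np.float32)))
E
```

```text
clock: 38.55
tool_pos: [555.1, -320.4, 146.4]
orientation: [2.92, 1.157, 0.002]
ft_force: [0.2, -0.5, 0.3]
finger_gap: 0.998
[ 555.10655859 -320.39644928  146.4118597 ] 43.249911316840304 [-3.85383053e+00 -1.29945831e-02  1.46409302e+02]
1954 ((-4.113777160644531, 0.0878753662109375), (67.0958480834961, 56.12282943725586), 0.28319960832595825)
```

View pics/w30b.png

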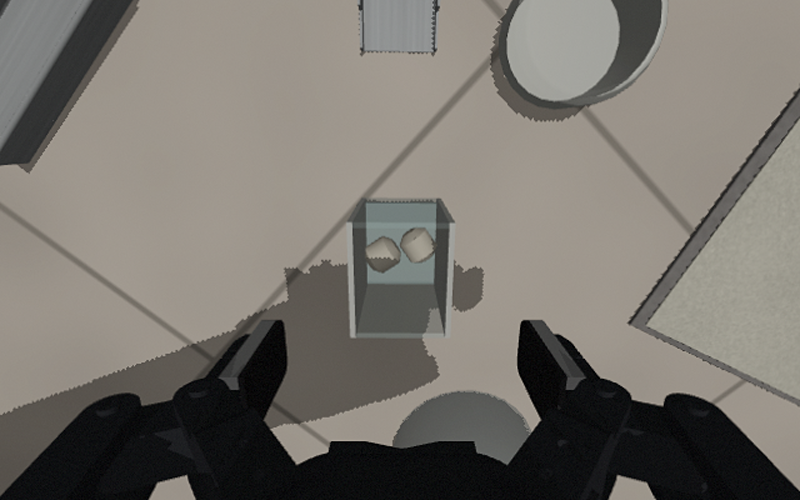

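```bash
python3 -m creep '[[[-0.004,0,0.03],0,1],[[0,0,0.035],0,1],[[0,0,0.027],0,1],[[0,0,0.012],0,1],[[0,0,0],0,1],[[0,0,0],0,0],[[0,0,0],0,0],[[0,0,0],0,0],[[0,0,0],0,0],[[0,0,0],0,0],[[0,0,0],0,0],[[0,0,0],0,0]]'
python3 - <<'E'
from h import *
s=state();T=s['tool_pos'];A=R.from_rotvec(s['orientation']).as_matrix();print(T,(np.array([552.5,-323.1,0])-T)@A,s['ft_force'])
g=grab('side','sd31');cv2.imwrite('pics/sd31b.png',cv2.resize(g['pixels'][180:295,270:390,::-1],None,fx=5,fy=5,interpolation=cv2.INTER_CUBIC))
E
```

```text
clock: 39.8
tool_pos: [552.3, -323.9, 43.3]
orientation: [2.919, 1.156, 0.004]
ft_force: [-0.2, -0.2, 7.2]
finger_gap: 0.649
[ 552.31971313 -323.94093105   43.33442334] [ 0.64668299 -0.62278305 43.33365733] [-0.22632748 -0.18013072  7.23391385]
```

View pics/sd31b.png

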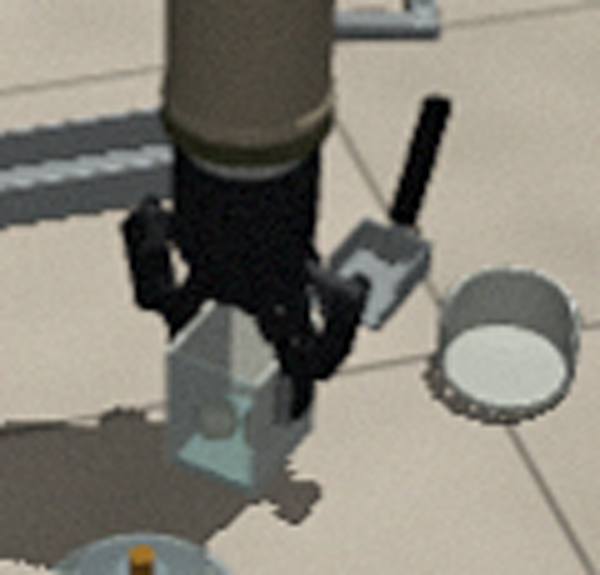

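```bash
python3 -m creep '[[[0,0,-0.005],0,0],[[0,0,-0.012],0,0],[[0,0,-0.022],-3,0],[[0,0,-0.03],-6,0],[[0,0,-0.03],-8,0],[[0,0,-0.03],-8,0],[[0,0,-0.025],-8,0],[[0,0,-0.016],-8,0],[[0,0,-0.008],-8,0],[[0,0,-0.002],-5,0],[[0,0,0],-1,0],[[0,0,0],0,0]]'
python3 - <<'E'
from h import *
s=state();T=s['tool_pos'];A=R.from_rotvec(s['orientation']).as_matrix();yaw=np.degrees(np.arctan2(A[1,0],A[0,0]));print(T,yaw,s['qpos'].round(2))
# meter
Cs=[]
for n in ['scene0','side0','wrist2','sc28','sd28']:
    f=pickle.load(open(f'pics/{n}.pkl','rb'));P=cloud(f).reshape(-1,3)
    m=(P[:,2]>108)&(P[:,2]<121)&(P[:,0]>380)&(P[:,0]<620)&(P[:,1]>150)&(P[:,1]<520)
    q=P[m]
    for l in (q[:,1]<330,q[:,1]>=330):
        if l.sum()>50: print(n,l.sum(),cv2.minAreaRect(q[l][:,:2].astype(np.float32)))
g=grab('side','sd32');cv2.imwrite('pics/sd32b.png',cv2.resize(g['pixels'][80:300,180:420,::-1],None,fx=3,fy=3,interpolation=cv2.INTER_CUBIC)) 
print('to go in tool axes',(np.array([496,338,0])-T)@A)
E
```

```text
clock: 41.05
tool_pos: [550.9, -323.4, 221.5]
orientation: [2.059, 2.372, 0.0]
ft_force: [-0.0, 0.1, -2.8]
finger_gap: 0.648
[ 550.87229222 -323.39152492  221.48291622] 98.08453867798019 [ 0.44  0.37  0.03  1.45 -0.01  1.32  0.61]
scene0 1118 ((511.7716064453125, 227.74005126953125), (107.57723236083984, 82.06627655029297), 8.176689147949219)
scene0 1413 ((481.2047119140625, 449.5647888183594), (113.77711486816406, 83.68307495117188), 8.180474281311035)
side0 351 ((510.4270324707031, 219.19923400878906), (108.04122161865234, 93.12118530273438), 7.7099456787109375)
side0 275 ((479.2220153808594, 442.11737060546875), (109.09126281738281, 91.05579376220703), 8.995708465576172)
wrist2 1467 ((524.4581909179688, 190.4967041015625), (20.674373626708984, 82.9804916381836), 80.92324829101562)
sc28 1107 ((511.5118408203125, 227.54437255859375), (109.42389678955078, 81.9160385131836), 8.2942533493042)
sc28 1417 ((482.0079040527344, 449.98468017578125), (110.16242980957031, 84.0000991821289), 8.411165237426758)
sd28 358 ((511.36517333984375, 219.2241973876953), (106.48384857177734, 93.6739501953125), 7.3600945472717285)
sd28 276 ((478.8732604980469, 441.0340576171875), (106.08531188964844, 92.1444320678711), 8.224691390991211)
to go in tool axes [662.55316631  38.66297372 221.43368341]
```

View pics/sd32b.png

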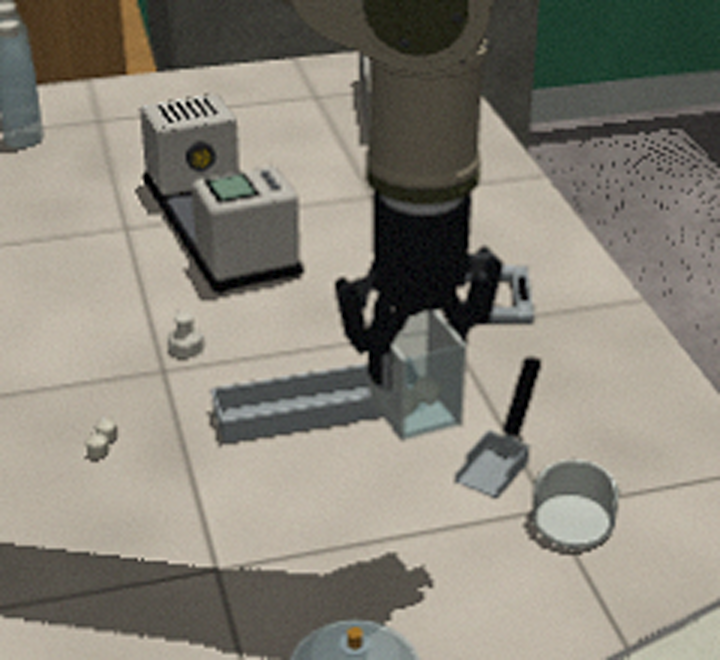

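```bash
python3 -m creep '[[[0.01,0.0006,0],0,0],[[0.02,0.0012,0],0,0],[[0.03,0.0018,0],0,0],[[0.04,0.0024,0],0,0],[[0.045,0.0027,0],0,0],[[0.045,0.0027,0],0,0],[[0.045,0.0027,0],0,0],[[0.045,0.0027,0],0,0],[[0.045,0.0027,0],0,0],[[0.045,0.0027,0],0,0],[[0.045,0.0027,0],0,0],[[0.045,0.0027,0],0,0],[[0.045,0.0027,0],0,0],[[0.045,0.0027,0],0,0],[[0.042,0.0024,0],0,0],[[0.032,0.0018,0],0,0],[[0.022,0.0012,0],0,0],[[0.012,0.0006,0],0,0],[[0.004,0,0],0,0],[[0,0,0],0,0]]'
python3 - <<'E'
from h import *
s=state();T=s['tool_pos'];A=R.from_rotvec(s['orientation']).as_matrix();yaw=np.degrees(np.arctan2(A[1,0],A[0,0]));print(T,yaw,s['qpos'].round(2))
print('to go',(np.array([496,336.5,0])-T)@A)
for n in('scene','side','wrist'):
    g=grab(n,n+'33')
    cv2.imwrite(f'pics/{n}33b.png',cv2.resize(g['pixels'][:,:,::-1],None,fx=1.25,fy=1.25,interpolation=cv2.INTER_CUBIC))
E
```

```text
clock: 43.1
tool_pos: [495.2, 337.0, 221.0]
orientation: [2.057, 2.374, -0.001]
ft_force: [-0.2, 0.5, -2.3]
finger_gap: 0.65
[495.19627096 337.0155403  220.97867024] 98.17320022185811 [-0.35  0.32 -0.4   1.55  0.13  1.31 -0.62]
to go [ -0.4967312    0.76206034 220.97886095]
```

View pics/wrist33b.png

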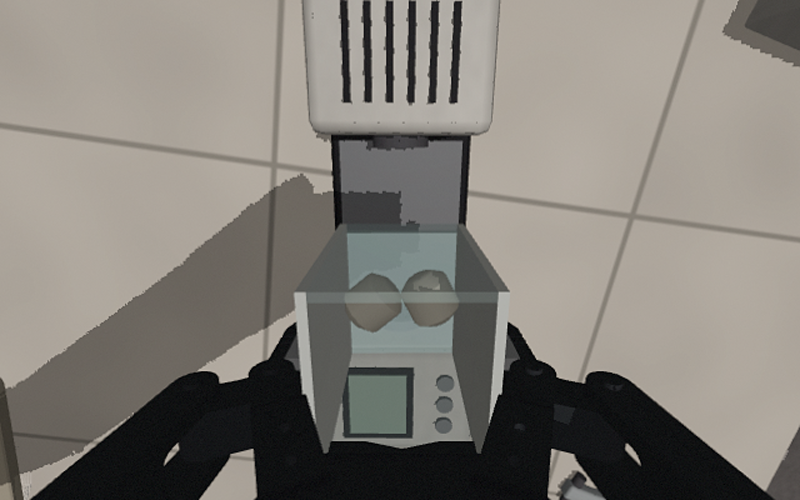

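View pics/scene33b.png

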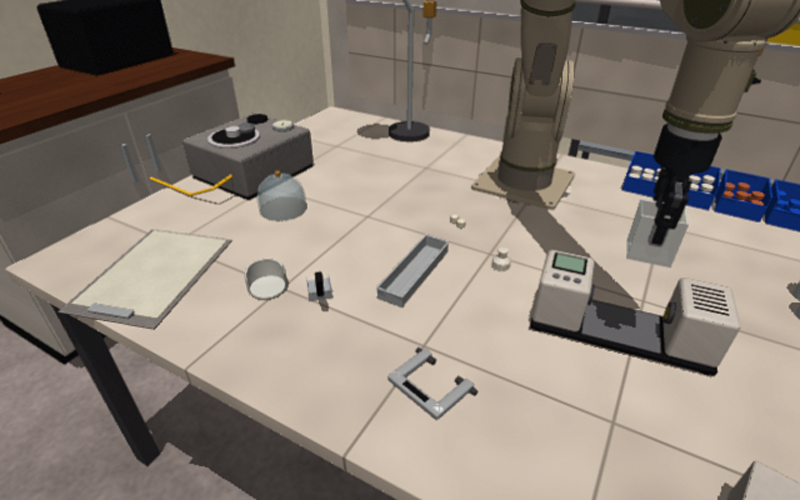

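Run:
```python
from h import *
f=pickle.load(open('pics/wrist33.pkl','rb'));s=f['state'];T=np.array(s['tool_pos']);A=R.from_rotvec(s['orientation']).as_matrix()
P=cloud(f).reshape(-1,3);q=(P-T)@A
m=(P[:,2]>110)&(P[:,2]<119)&(q[:,0]>55)&(q[:,0]<170); t=q[m]
print('head top',m.sum(),np.median(P[m][:,2]),np.percentile(t,[0.5,50,99.5],axis=0).round(1).tolist(),cv2.minAreaRect(t[:,:2].astype(np.float32)))
for x0 in range(70,150,15):
    k=t[abs(t[:,0]-x0)<4]; 
    if len(k)>5: print(x0,k[:,1].min().round(1),k[:,1].max().round(1),((k[:,1].min()+k[:,1].max())/2).round(1))
m=(P[:,2]>30)&(P[:,2]<112)&(q[:,0]>50)&(q[:,0]<160)&(abs(q[:,1])<45);t=q[m];z=P[m][:,2]
for z0 in range(35,112,10):
    k=abs(z-z0)<5
    if k.sum()>3: print('z',z0,k.sum(),t[k][:,0].min().round(1),np.median(t[k][:,0]).round(1))
m=(P[:,2]>14)&(P[:,2]<25)&(q[:,0]>-20)&(q[:,0]<70);t=q[m];print('base',m.sum(),np.median(P[m][:,2]),t[:,1].min(),t[:,1].max())
# detector head seen through? top z~115 at neg x
m=(P[:,2]>110)&(P[:,2]<119)&(q[:,0]<-40)&(q[:,0]>-170);t=q[m];print('det',m.sum(),t.min(0) if m.sum() else '',t.max(0) if m.sum() else '')
# cell rim in hand
m=(q[:,2]>-46)&(q[:,2]<-28)&(abs(q[:,0])<42)&(abs(q[:,1])<32);t=q[m];print('rim',m.sum(),np.median(t[:,2]),cv2.minAreaRect(t[:,:2].astype(np.float32)))
for n in('scene33','side33'):
    f=pickle.load(open(f'pics/{n}.pkl','rb'));P=cloud(f).reshape(-1,3);q=(P-T)@A
    m=(P[:,2]>108)&(P[:,2]<121)&(abs(q[:,1])<75)&(abs(q[:,0])<175);t=q[m]
    for sgn in(1,-1):
        k=t[(t[:,0]*sgn>40)]; 
        if len(k)>10: print(n,sgn,len(k),np.percentile(k,[1,99],axis=0).round(1).tolist(),cv2.minAreaRect(k[:,:2].astype(np.float32)))
    # inner-face points
    m=(P[:,2]>60)&(P[:,2]<105)&(abs(q[:,1])<50)&(abs(q[:,0])<85)&(abs(q[:,0])>55);t=q[m]
    for sgn in(1,-1):
        k=t[t[:,0]*sgn>0]
        if len(k)>10: print(' inner',sgn,len(k),np.percentile(k[:,0],[2,25,50,75,98]).round(1))
    m=(q[:,2]<-25)&(q[:,2]>-50)&(abs(q[:,0])<45)&(abs(q[:,1])<35);t=q[m]
    m=(abs(q[:,0])<42)&(abs(q[:,1])<36)&(q[:,2]<60)&(q[:,2]>-45);t=q[m]; print(' cell',len(t),np.percentile(t,[1,99],axis=0).round(1).tolist())
```

```text
head top 16034 115.57481819990905 [[72.4, -52.3, 103.4], [107.9, -0.7, 105.5], [139.0, 51.2, 110.5]] ((105.95094299316406, -0.5717430114746094), (68.58404541015625, 106.20745849609375), 0.12196905165910721)
70 -50.7 49.5 -0.6
85 -53.7 52.2 -0.8
100 -53.5 52.4 -0.6
115 -53.3 52.6 -0.4
130 -53.1 52.6 -0.3
z 75 42 63.4 67.1
z 85 362 62.9 67.0
z 95 39 63.2 66.3
z 105 154 71.0 71.7
base 7239 20.61730342194147 -58.7444611210138 56.61690778661648
det 0  
rim 6723 -36.55525638103541 ((4.498260498046875, 0.13843154907226562), (63.96331024169922, 59.84859085083008), 88.74921417236328)
scene33 1 1433 [[74.1, -48.1, 104.5], [154.9, 54.8, 112.8]] ((114.68736267089844, 2.4091110229492188), (108.36573791503906, 84.00501251220703), 89.12712860107422)
scene33 -1 1114 [[-149.8, -49.2, 102.7], [-70.0, 53.2, 112.6]] ((-109.7354736328125, 1.1446571350097656), (81.97586822509766, 107.59986114501953), 0.5547384023666382)
 inner 1 319 [64.1 67.9 72.5 72.9 74.3]
 inner -1 61 [-71.5 -68.  -63.  -61.3 -59.8]
 cell 1518 [[-30.0, -27.6, -37.1], [35.7, 35.4, 43.5]]
side33 1 216 [[63.6, -53.5, 103.1], [151.2, 48.6, 113.0]] ((107.7339096069336, -0.5375785827636719), (91.68621826171875, 106.25837707519531), 0.5259064435958862)
side33 -1 358 [[-160.7, -53.5, 102.6], [-76.7, 49.6, 112.9]] ((-117.91033935546875, -1.9330902099609375), (105.59412384033203, 91.02533721923828), 89.8316879272461)
 inner 1 284 [58.2 65.3 69.3 72.2 78.6]
 cell 536 [[-39.6, -34.6, -40.1], [36.8, 30.3, 44.7]]
```

```bash
python3 -m creep '[[[0,-0.0007,0.005],0,0],[[0,0,0.012],0,0],[[0,0,0.018],0,0],[[0,0,0.02],0,0],[[0,0,0.02],0,0],[[0,0,0.018],0,0],[[0,0,0.014],0,0],[[0,0,0.009],0,0],[[0,0,0.005],0,0],[[0,0,0.0026],0,0],[[0,0,0.001],0,0],[[0,0,0],0,0],[[0,0,0],0,0],[[0,0,0],0,0]]'
python3 - <<'E'
from h import *
s=state();T=s['tool_pos'];A=R.from_rotvec(s['orientation']).as_matrix();print(T,np.degrees(np.arctan2(A[1,0],A[0,0])),A[:,2].round(4),s['ft_force'])
for n in('scene','side','wrist'):
    g=grab(n,n+'34')
    P=cloud(g).reshape(-1,3);q=(P-T)@A
    m=(P[:,2]>55)&(P[:,2]<105)&(abs(q[:,1])<45)&(abs(q[:,0])<85)&(abs(q[:,0])>58);t=q[m]
    for sgn in(1,-1):
        k=t[t[:,0]*sgn>0]
        if len(k)>10: print(n,' inner',sgn,len(k),np.percentile(k[:,0],[2,25,50,75,98]).round(1))
    m=(abs(q[:,0])<42)&(abs(q[:,1])<33)&(P[:,2]>25)&(P[:,2]<140);t=np.c_[q[m][:,:2],P[m][:,2]]
    if len(t)>10: print(n,' cell',len(t),np.percentile(t,[1,99],axis=0).round(1).tolist())
    if n=='scene': o=g['pixels'][180:310,400:620]
    if n=='side': o=g['pixels'][60:200,180:320]
    if n=='wrist': o=g['pixels']
    cv2.imwrite(f'pics/{n}34b.png',cv2.resize(o[:,:,::-1],None,fx=1.25 if n=='wrist' else 3.6,fy=1.25 if n=='wrist' else 3.6,interpolation=cv2.INTER_CUBIC))
E
```

```text
clock: 44.65
tool_pos: [494.8, 337.5, 96.9]
orientation: [2.057, 2.374, 0.001]
ft_force: [-0.7, -0.1, -1.9]
finger_gap: 0.647
[494.79845894 337.47976326  96.94929508] 98.19459560604945 [ 7.e-04  4.e-04 -1.e+00] [-0.70776488 -0.13442993 -1.87811608]
scene  inner 1 307 [62.3 65.2 70.6 71.1 71.9]
scene  inner -1 46 [-66.6 -65.4 -63.9 -62.5 -61.4]
scene  cell 1149 [[-31.4, -26.7, 53.2], [34.5, 31.8, 134.0]]
side  inner 1 59 [61.7 66.2 68.2 70.1 77. ]
side  cell 323 [[-40.1, -32.4, 68.5], [36.1, 29.8, 137.6]]
wrist  inner 1 1351 [61.6 63.4 65.2 67.  68.7]
wrist  cell 27107 [[-30.6, -29.9, 58.4], [33.5, 29.9, 135.6]]
```

View pics/scene34b.png

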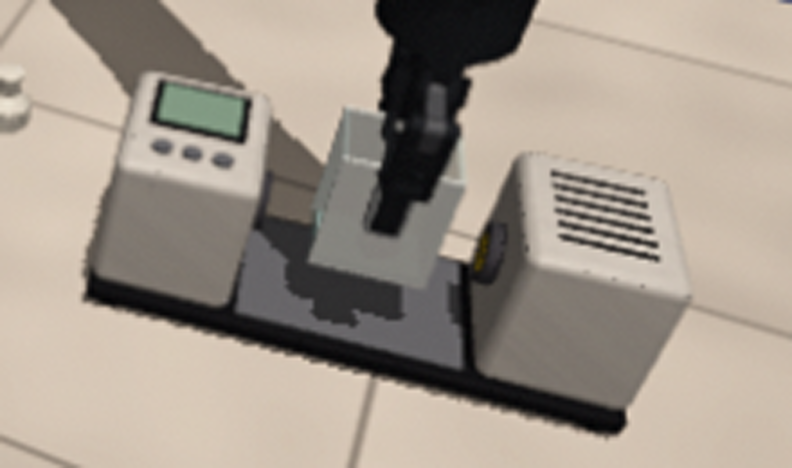

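View pics/wrist34b.png

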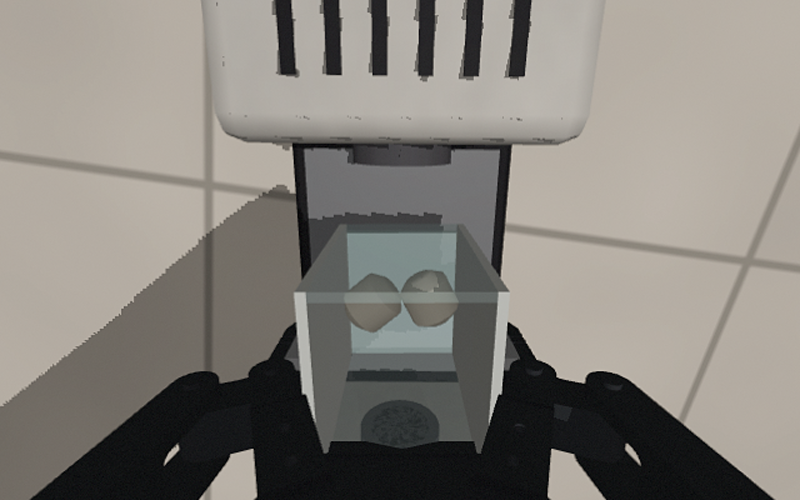

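View pics/side34b.png

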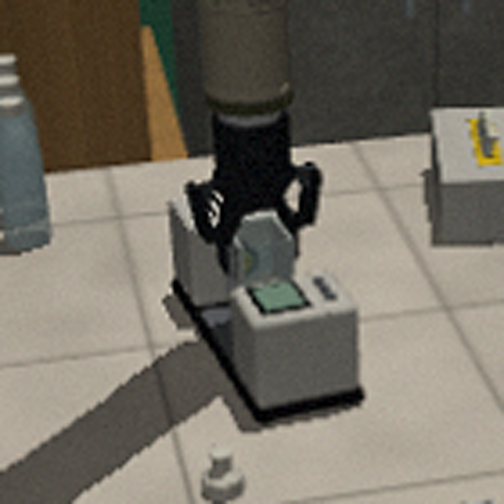

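```bash
python3 -m creep '[[[-0.0007,0,0.0004],0,0],[[0,0,0],0,0],[[0,0,0],0,0],[[0,0,0],0,0],[[0,0,0],0,0],[[0,0,0],0,0]]'
python3 - <<'E'
from h import *
from rig import finish_job
s=state();print(s['tool_pos'],s['qvel'].round(4),s['ft_force'],s['finger_gap'],s['clock'])
print(finish_job())
E
```

```text
clock: 45.4
tool_pos: [494.7, 336.7, 96.1]
orientation: [2.057, 2.375, 0.0]
ft_force: [-1.0, 0.1, -2.4]
finger_gap: 0.652
[494.69761965 336.67844539  96.12918242] [-0.0016 -0.     -0.0006  0.0003 -0.0011 -0.0008  0.0001] [-1.01943247  0.06645829 -2.44248748] 0.651627926335891 45.4
the job is handed in; nothing more can be done
None
```

The job is handed in at 45.4 s. Two slugs are in the cell, and the gripper is holding the cell still and upright by its frosted faces in the middle of the meter gap.

**How it went**
- **Scooping:** All four slugs came up on the first scoop. Two slid off the lip onto the counter near the robot base and were left there.
- **Tipping:** The tool can only turn about its own axis, so I could not tilt the scoop. I jerked it back from over the cell instead, and the slugs slid off into it. The first jerk put one slug in and dropped the other on the counter. I nudged that slug with the scoop until it stood off the tray's end, scooped it up against the outer end wall and tipped it in the same way.
- **Scoop:** I set it down standing flat on the counter.

**Last checks**
- **Slugs:** The wrist picture shows both lying side by side on the cell floor.
- **Height:** The middle of the slugs is at about 70 mm, the same height as the beam.
- **Centring:** The cell is within about 1–2 mm of the middle, with its windows facing the lamp and the detector. It clears each snout by about 29 mm and the base by about 33 mm.
- **Contact:** The wrist force showed only the weight of the cell and slugs, and the joints were at rest.
- **Camera disagreement:** The scene and side cameras differed by a few mm on where the meter is. I mainly used the wrist camera, which agreed with the sizes given.
- **Other items:** I never touched the dome, cap, gauge or jar, and they look unmoved in the pictures.

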